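# Cam-lock the end cheek onto a lute maker's gluing cradle

### The job

Stand the loose beech cheek between the guide rails of the plywood gluing cradle, bolt first, and slide it gently in until it just meets the sprung cork pads. Then turn the cam's wing clockwise (seen from above), roughly half a turn, so that its hook catches the upturned end of the bolt and draws the cheek in snugly against the cork: tight, with about 15 N of pull in the bolt, but never so hard that the cork is crushed. Let go, and leave the other things on the bench alone.

Things in the scene. Friction and masses are not known exactly. Their poses are not given: they have to be found in the camera images.
- cradle: gluing cradle fixed to the bench: plywood board 275 x 136 mm, its top 18 mm above the bench. Origin on the bench under the cam's axle; x runs along the board from the cam to the open end (board from x = -60 to 215 mm), y across, z up
- head_wall (a point): top middle of the outer face of the cradle's head wall (x 44 to 54 mm, 70 mm high, bolt slot 14 mm wide). On this face, both sides of the slot, stand two sprung cork pads, 22 to 66 mm above the bench. Their free face is at x = 62 to 68 mm, different each time and not reported: feel for it. Together they yield 6 N per mm, for up to 8 mm
- entry (a point): point on the board, 165 mm from the axle, midway between the flared ends of the guide rails. Rails 14 mm high: 94 mm apart from x = 56 to 132 mm, then flaring to 111 mm apart at x = 203 mm; axes as the cradle
- cam: steel cam on the cradle's upright axle: an open spiral hook 80 mm across, 47 to 72 mm above the bench. Origin as the cradle's, z up; x is where its pointer looks, the middle of its open mouth; at the start within 0.3 rad of the cradle's x. Turns clockwise from above (its yaw falls), at most 4.1 rad from the cradle's x, and stays where left
- hook_tip (a point): inner edge of the tip of the hook, 35.5 mm from the axle, 0.5 rad anticlockwise of the cam's x; from here the inner wall closes in by 4.2 mm per rad. The pull comes on when the cam is 1.6 to 3.0 rad from the cradle's x, 15 N after a further 0.6 rad. Free turning takes 0.08 N m; it grows by about 0.2 N m up to 15 N of pull
- wing (a point): middle of the upright steel wing on the cam, the place to pinch: a bar 56 mm long (along the cam's x), 12 mm thick, 32 mm high, from 72 to 104 mm above the bench; on the axle, 88 mm above the bench; axes as the cam
- pointer (a point): tip of the small tongue at the foot of the wing that points out through the hook's mouth, 46 mm from the axle
- cheek: loose beech cheek, about 0.3 kg: a foot 50 (x) x 90 (y) x 48 mm with a grip rib on top. Origin at the middle of its underside, z up; the bolt sticks out 41 mm from the middle of its -x face (at x = -25 mm). It stands in the cradle with its axes along the cradle's
- rib (a point): centre of the cheek's grip rib, 30 x 30 mm and 42 mm high, 68 mm above the underside and 10 mm to +x of its middle; top 89 mm above the underside; axes as the cheek
- pin (a point): point on the upturned end pin of the cheek's 8 mm steel bolt: pin 8 mm thick, standing 66 mm to -x of the cheek's middle, from 18 to 44 mm above the cheek's underside; this point is 36 mm above the underside. The hook catches it when it is within 31 mm of the axle. A bolt pull of 10 N is tight; about 25 N crushes the cork
- spare_block: bystander: plain beech block 50 x 90 x 45 mm, no bolt, no rib; origin under its centre
- glue_jar: bystander: amber glass jar, 56 mm wide, 75 mm high; origin under its centre
- screwdriver: bystander: wood-handled screwdriver 200 mm long; lies along its x
- sanding_block: bystander: cork sanding block 80 x 45 x 30 mm; origin under its centre
- tuning_peg: bystander: dark wooden peg standing upright, 26 mm wide, 50 mm high; origin under its centre
- twine_spool: bystander: wooden spool, 44 mm wide, 48 mm high; origin under its centre
- mallet: bystander: hammer lying along its x, right of the cradle
Not all that is in view belongs to the job. Leave any blue look-alike of the cheek alone.

How it is judged:
By the outcome, as a careful person would: the job done as asked, in the order asked, and still so for the second after the job is handed in, with the robot touching nothing.
It also fails if it takes over 72 s, if anything falls off the work surface, if the arm or the gripper's body presses on something with over 40 N, if the wrist force passes 120 N, or if a joint passes its speed limit or range.

### The arm

A 6-joint arm with a two-finger parallel gripper is mounted at the origin on the work surface. World frame = base frame: x ahead of the robot, y to its left, z up, the work surface at z = 0. Lengths are in mm, angles in rad, forces in N, time in s.
With the tool pointing down it reaches from about 275 to 1000 mm from the base axis. Payload 8.4 kg.
Tool frame: the origin (TCP) lies midway between the tips of the shut fingers; the grasp point (between the pads) lies 19 mm behind it; z points along the fingers, y is the line along which they close (so a half turn about z gives the same grasp; the last joint's range is limited). The gripper opens to 85 mm and grips with 20 to 120 N. Pads are 22 mm wide; open, the fingers measure 114 mm over their backs; the gripper's body (76 mm by 85 mm) begins 54 mm behind the grasp point. The pads swing forward as they close: fully open they stand 13 mm farther back than shut.
Start: joints at [-1.324, 0.353, 1.633, -0, 1.155, -0.002], TCP at [153.899, -605.758, 231.281] pointing down, gripper open.
Joint ranges: [-2.63, 2.63], [-0.92, 2.1], [0.06, 2.66], [-1.3, 4.44], [0, 2.69], [-3.02, 3.02]. Speed limits (rad/s): [2.22, 2.22, 2.79, 3.14, 3.14, 3.14].

### API

Orientations are given as [roll, pitch, yaw] about the fixed x, y, z axes, in that order (R = Rz(yaw) Ry(pitch) Rx(roll)).
In Python, from rig import r gives the robot as it stands.
- The arm moves only by the tool servo_tool, never from a script. Its argument "deltas" is a list of rows, each an object of numbers: "x", "y", "z": the shift along the world's x, y, z in mm; "rx", "ry", "rz": the turn, a rotation vector about the world's x, y, z in rad; "gripper": the gripper's target within -1 to 1 (fully open at 1, half-way at 0, shut at -1). A call has 1 to 10 rows; each row is the pose to reach, as a shift and turn from the pose commanded when the call began; what a row does not reach only later rows make up. A row lasts 1/10 s, in which the tool goes at most 50 mm and 8.59 degrees, less where a joint would pass 70% of its speed; a pose out of reach is approached as far as the arm can. A call with a gripper value outside its range is refused whole. The fingers move at their own pace and stop on an object; "newtons" is the grip in N (left out, the last holds). Time passes only in rows, so rows that repeat a pose let the fingers close. It gives the time, the measured TCP pose, the force, the opening and the grip force at its end, in the units of the state.
- r.sense(): the state, without advancing time (a new reading comes with each control period).
- r.grab_frame(name): name is "scene" or "top" or "wrist"; returns the picture (400x640x3 uint8, blue, green, red); there is no depth.
- r.camera_params(name): a dict with "mtx" (3x3 intrinsics, pixels), "eye" and "orientation" of the camera in the world. Camera axes: x right, y down, z forward; pixel columns grow to the right and rows downward; lengths in mm; the calibration is good to about 2 mm. A picture is of the moment at which its call begins: read the wrist's pose just before it. camera_params takes no time and is no camera call; for the wrist camera it gives the pose at the moment of the call.
- r.sign_off(): hands the job in; it is judged then, once.
Trained networks look in the newest picture that a camera, given by its name, has taken for a name from the list of things; names that differ only in an ending like _2 or _b are one class to them, and where a whole thing is asked for, a point or a joint stands for the part that bears it (a point fixed in the world has none). Each returns a list of dicts, best first, with "conf" (0 to 1); they miss things now and then, are a little off and sometimes report something else, mostly with a low value. They report only what shows in the picture. A call takes as long as a camera call. They do not tell look-alikes from the thing itself.
- r.recognise(name, camera): "box" ([left, top, width, height] in pixels, round what is visible of it).
The state is a dict: "clock": time; "qpos": joint angles; "qvel": joint speeds; "joint_efforts": joint torques, N m; "eef_pos": TCP position; "tcp_rot": TCP orientation; "contact_force": force on the tool from outside, world axes, zero at the start; "wrist_torque": the same for the moment, N m; "opening": opening from 0.0 (shut) to 1.0 (fully open); "grasp_force": force on a finger pad.
Only numpy, scipy, OpenCV 4.12 (cv2) and the standard library are available. Lean on these libraries where they do the work, as an engineer would, in place of code of your own. Each camera call takes 0.05 s, during which the arm holds its last target. There are 200 camera calls.

## Working session

There is one attempt and no reset: what is moved stays moved. The work goes in short steps, Python scripts to look and compute and a tool call to move; the robot and the scene stay as the last step left them, time stands still between calls to the robot, and variables do not carry over. Pictures are saved under pics/ and viewed, at most 10 in all, crops included, and the job is handed in when it is done.

Besides the shell and the picture viewer there is one more tool, called after "Emit:" as name(argument=value, ...) on one line, values as JSON. servo_tool: Moves the arm, as the interface text tells. Its arguments: {"type":"object","properties":{"deltas":{"type":"array","items":{"type":"object","properties":{"x":{"type":"number"},"y":{"type":"number"},"z":{"type":"number"},"rx":{"type":"number"},"ry":{"type":"number"},"rz":{"type":"number"},"gripper":{"type":"number"}}}},"newtons":{"type":"number"}},"required":["deltas"]}

```bash
mkdir -p pics
cat > h.py <<'E'
import numpy as np, cv2
from scipy.spatial.transform import Rotation as Ro
from rig import r
def cam(n):
    p=r.camera_params(n); o=np.array(p["orientation"],float)
    R=o if o.shape==(3,3) else Ro.from_euler('xyz',o).as_matrix()
    return np.array(p["mtx"]),np.array(p["eye"],float),R
def ray(c,u,v,z):
    K,e,R=c; d=R@np.linalg.inv(K)@[u,v,1]; return e+d*(z-e[2])/d[2]
def proj(c,P):
    K,e,R=c; q=K@(R.T@(np.array(P,float)-e)); return q[:2]/q[2]
E
python3 - <<'E'
from h import *
ims=[]
for n in ("scene","top"):
    im=r.grab_frame(n); cv2.imwrite(f"pics/{n}0.png",im)
    print(n,r.camera_params(n))
    for t in ("cheek","rib","pin","cradle","cam","wing","pointer","head_wall","entry","spare_block"):
        print(t,[(np.round(d["box"]).tolist(),round(d["conf"],2)) for d in r.recognise(t,n)][:3])
print(r.sense())
E
```

```text
scene {'mtx': array([[433.34437253,   0.        , 323.09230477],
       [  0.        , 433.34437253, 200.19837198],
       [  0.        ,   0.        ,   1.        ]]), 'eye': array([ 928.33731216, -771.263894  , 1082.15794005]), 'orientation': array([-2.44326975,  0.00756744,  0.51887679])}
cheek [([365.0, 135.0, 29.0, 34.0], 0.81), ([305.0, 132.0, 28.0, 28.0], 0.67), ([363.0, 111.0, 29.0, 29.0], 0.63)]
rib [([302.0, 99.0, 28.0, 27.0], 0.98), ([360.0, 134.0, 29.0, 31.0], 0.89), ([364.0, 111.0, 24.0, 29.0], 0.81)]
pin [([365.0, 134.0, 26.0, 34.0], 0.97), ([364.0, 111.0, 25.0, 27.0], 0.9), ([303.0, 132.0, 30.0, 28.0], 0.7)]
cradle [([301.0, 183.0, 70.0, 80.0], 0.58)]
cam [([316.0, 213.0, 23.0, 32.0], 0.9)]
wing [([320.0, 216.0, 21.0, 26.0], 0.65)]
pointer []
head_wall [([305.0, 184.0, 66.0, 78.0], 0.88)]
entry [([300.0, 185.0, 66.0, 78.0], 0.59), ([253.0, 267.0, 13.0, 22.0], 0.25), ([345.0, 263.0, 31.0, 21.0], 0.16)]
spare_block [([366.0, 135.0, 28.0, 30.0], 0.67), ([406.0, 166.0, 23.0, 30.0], 0.62)]
top {'mtx': array([[434.92017187,   0.        , 312.80495609],
       [  0.        , 
[... 921 characters left out ...]
 'qpos': array([-1.32440565e+00,  3.52999667e-01,  1.63339090e+00, -4.39322908e-05,
        1.15515566e+00, -2.38924110e-03]), 'qvel': array([-1.69127483e-04, -4.61385728e-04, -2.59092931e-04, -2.12457471e-05,
        4.46973407e-04, -2.79266191e-03]), 'joint_efforts': array([ 1.21267738e-03, -6.05172229e+01, -3.42442632e+01, -5.12885350e-06,
        1.10490008e-03,  6.78242827e-06]), 'eef_pos': array([ 153.88727064, -605.78241869,  231.285076  ]), 'tcp_rot': array([3.14154633e+00, 4.03034191e-05, 2.48797657e-01]), 'contact_force': array([-0.82937118, -0.38311929,  0.52603314]), 'wrist_torque': array([-0.00684224,  0.02148137, -0.02546288]), 'grasp_force': 0.0, 'opening': 0.9981591009077867}
```

View pics/top0.png

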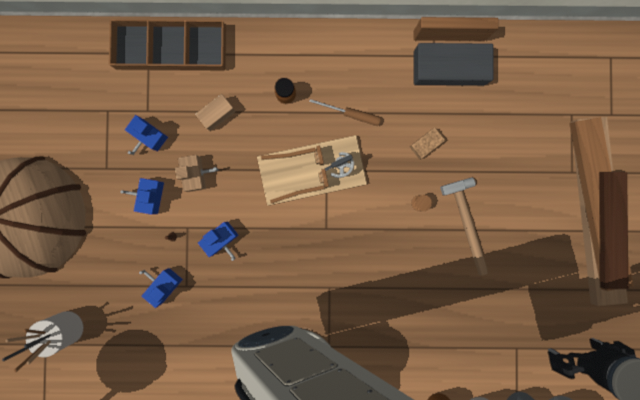

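View pics/scene0.png

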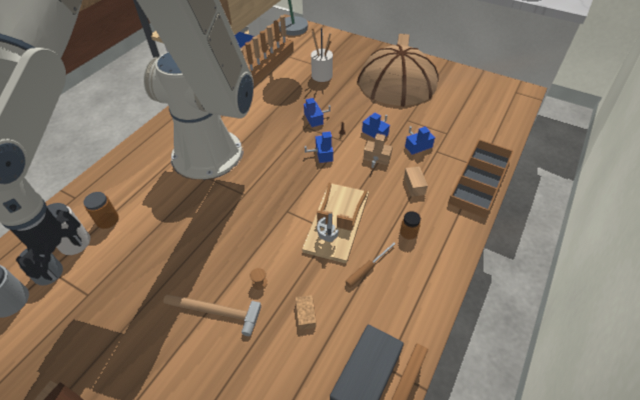

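Candidates for the cheek in the top picture: beech (195,173), blue (146,133), blue (149,196), blue (218,239), blue (162,287), plus the plain block (215,112). I pick the beech one with bolt and rib, (195,173). The cradle's open end points left (+y).

Run:
```python
from h import *
im=cv2.imread("pics/top0.png")[120:220,165:375]
cv2.imwrite("pics/crop1.png",cv2.resize(im,None,fx=3.8,fy=3.8,interpolation=cv2.INTER_CUBIC))
c=cam("top"); print(np.round(c[2],3))
for n,u,v,z in (("cheek",190,173,48),("cam",343,167,72),("board TL",258,157,18),("TR",358,138,18),("BL",268,204,18),("BR",368,184,18)): print(n,ray(c,u,v,z).round())
```

```text
[[ 0.008 -1.     0.028]
 [-1.    -0.008 -0.002]
 [ 0.002 -0.028 -1.   ]]
cheek [539. 276.  48.]
cam [ 556. -125.   72.]
board TL [586. 101.  18.]
TR [ 640. -169.   18.]
BL [459.  72.  18.]
BR [ 516. -197.   18.]
```

View pics/crop1.png

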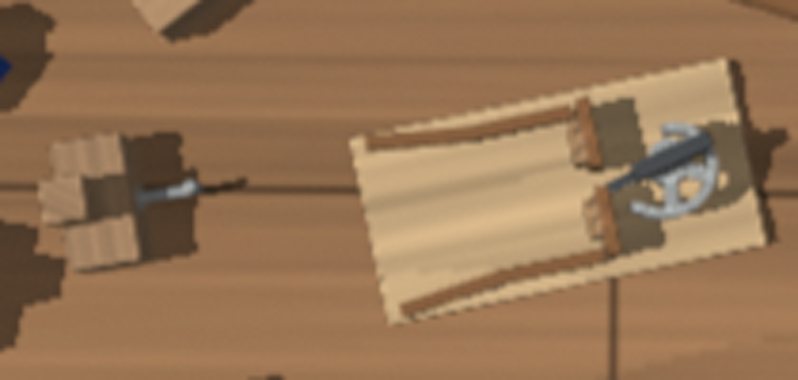

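The crop confirms it: beech, rib, and bolt with an upturned pin pointing towards the cradle. The cam mouth faces the slot, its pointer at crop (612,188). Moving above the rib.

Emit:
servo_tool(deltas=[{"x":40,"y":90,"z":15,"rz":0.15,"gripper":1},{"x":60,"y":139,"z":15,"rz":0.29},{"x":80,"y":185,"z":15,"rz":0.44},{"x":100,"y":232,"z":15,"rz":0.58},{"x":120,"y":278,"z":15,"rz":0.73},{"x":140,"y":324,"z":15,"rz":0.88},{"x":160,"y":370,"z":15,"rz":1.02},{"x":180,"y":416,"z":15,"rz":1.17},{"x":200,"y":462,"z":15,"rz":1.31},{"x":220,"y":508,"z":15,"rz":1.46}])

```text
invalid input
```

Emit:
servo_tool(deltas=[{"x":20,"y":45},{"x":40,"y":90},{"x":60,"y":135},{"x":80,"y":180},{"x":100,"y":225},{"x":120,"y":270},{"x":140,"y":315},{"x":157,"y":350},{"x":157,"y":350},{"x":157,"y":350}])

```text
invalid input
```

Run:
```python
from h import *
s=r.sense();print(s["clock"],s["eef_pos"],s["tcp_rot"],s["contact_force"],s["qpos"])
print(r.camera_params("wrist"))
im=r.grab_frame("wrist"); cv2.imwrite("pics/w1.png",im)
for t in ("rib","pin","cheek"): print(t,[(np.round(d["box"]).tolist(),round(d["conf"],2)) for d in r.recognise(t,"wrist")][:3])
```

```text
1.1 [ 153.88727064 -605.78241869  231.285076  ] [3.14154633e+00 4.03034191e-05 2.48797657e-01] [-0.82937118 -0.38311929  0.52603314] [-1.32440565e+00  3.52999667e-01  1.63339090e+00 -4.39322908e-05
  1.15515566e+00 -2.38924110e-03]
{'mtx': array([[307.6072215 ,   0.        , 320.56333902],
       [  0.        , 307.6072215 , 196.51774159],
       [  0.        ,   0.        ,   1.        ]]), 'eye': array([ 234.30265134, -583.77997425,  373.3710364 ]), 'orientation': array([ 2.80794019e+00, -7.35995136e-04, -1.32208690e+00])}
rib []
pin []
cheek []
```

View pics/w1.png

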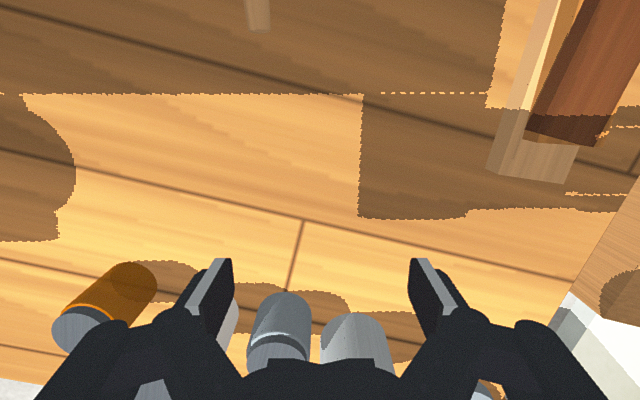

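Rows were refused, so nothing moved. This shows only the start area with the fingers at the bottom. I'll retry with full rows.

Emit:
servo_tool(deltas=[{"x":40,"y":90,"z":15,"rx":0,"ry":0,"rz":0.15,"gripper":1},{"x":60,"y":139,"z":15,"rx":0,"ry":0,"rz":0.29,"gripper":1},{"x":80,"y":185,"z":15,"rx":0,"ry":0,"rz":0.44,"gripper":1},{"x":100,"y":232,"z":15,"rx":0,"ry":0,"rz":0.58,"gripper":1},{"x":120,"y":278,"z":15,"rx":0,"ry":0,"rz":0.73,"gripper":1},{"x":140,"y":324,"z":15,"rx":0,"ry":0,"rz":0.88,"gripper":1},{"x":160,"y":370,"z":15,"rx":0,"ry":0,"rz":1.02,"gripper":1},{"x":180,"y":416,"z":15,"rx":0,"ry":0,"rz":1.17,"gripper":1},{"x":200,"y":462,"z":15,"rx":0,"ry":0,"rz":1.31,"gripper":1},{"x":220,"y":508,"z":15,"rx":0,"ry":0,"rz":1.46,"gripper":1}], newtons=40)

```text
clock: 2.3
eef_pos: [352.7, -145.8, 246.7]
tcp_rot: [3.14, 0.001, 1.714]
contact_force: [0.6, -1.3, 0.8]
opening: 0.998
grasp_force: 0.0
```

Emit:
servo_tool(deltas=[{"x":21,"y":42,"z":0,"rx":0,"ry":0,"rz":0,"gripper":1},{"x":42,"y":84,"z":0,"rx":0,"ry":0,"rz":0,"gripper":1},{"x":63,"y":126,"z":0,"rx":0,"ry":0,"rz":0,"gripper":1},{"x":84,"y":168,"z":0,"rx":0,"ry":0,"rz":0,"gripper":1},{"x":105,"y":210,"z":0,"rx":0,"ry":0,"rz":0,"gripper":1},{"x":126,"y":252,"z":0,"rx":0,"ry":0,"rz":0,"gripper":1},{"x":147,"y":294,"z":0,"rx":0,"ry":0,"rz":0,"gripper":1},{"x":170,"y":330,"z":0,"rx":0,"ry":0,"rz":0,"gripper":1},{"x":170,"y":330,"z":0,"rx":0,"ry":0,"rz":0,"gripper":1},{"x":170,"y":330,"z":0,"rx":0,"ry":0,"rz":0,"gripper":1}])

```text
clock: 3.3
eef_pos: [522.1, 183.0, 245.8]
tcp_rot: [-3.141, 0.0, 1.711]
contact_force: [-0.6, -0.7, -0.1]
opening: 1.003
grasp_force: 0.0
```

Run:
```python
from h import *
s=r.sense();print(s["clock"],s["eef_pos"],s["tcp_rot"],s["contact_force"],s["qpos"].round(2))
print(r.camera_params("wrist"))
im=r.grab_frame("wrist"); cv2.imwrite("pics/w2.png",im)
for t in ("rib","pin","cheek"): print(t,[(np.round(d["box"]).tolist(),round(d["conf"],2)) for d in r.recognise(t,"wrist")][:3])
```

```text
3.3 [522.0817028  182.99564207 245.78878362] [-3.14056399e+00  3.71000253e-04  1.71050160e+00] [-0.59040559 -0.73364828 -0.11394462] [ 0.33  0.23  1.77 -0.    1.14  0.19]
{'mtx': array([[307.6072215 ,   0.        , 320.56333902],
       [  0.        , 307.6072215 , 196.51774159],
       [  0.        ,   0.        ,   1.        ]]), 'eye': array([509.0176976 , 267.8893082 , 387.85385203]), 'orientation': array([2.80711036e+00, 1.21983164e-03, 1.39615825e-01])}
rib [([137.0, 82.0, 100.0, 92.0], 0.95), ([57.0, 0.0, 56.0, 19.0], 0.76), ([306.0, 51.0, 88.0, 94.0], 0.6)]
pin [([136.0, 84.0, 103.0, 92.0], 0.87), ([57.0, 0.0, 55.0, 18.0], 0.83), ([427.0, 0.0, 56.0, 29.0], 0.75)]
cheek [([58.0, 0.0, 55.0, 20.0], 0.91), ([134.0, 80.0, 100.0, 93.0], 0.82), ([428.0, 0.0, 56.0, 26.0], 0.59)]
```

View pics/w2.png

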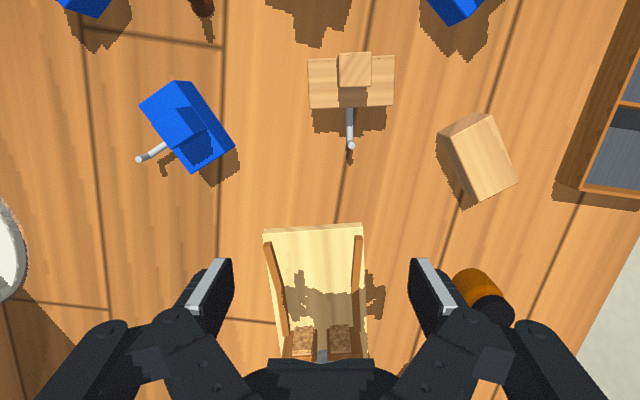

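Shown: the beech cheek at (350,80), its pin at (350,146), rib top near (355,68), and the board's open end from (263,230) to (362,223). The two cork pads are at (303,340) and (340,340).

Run:
```python
from h import *
c=cam("wrist")
for n,u,v,z in (("pin",350.5,145.5,44),("fL",308,108,48),("fR",395,105,48),("rTL",340,52.5,89),("rTR",371,52,89),("rBL",339,86,89),("rBR",371.5,84,89),("endL",263.5,230.5,18),("endR",362.5,223,18)): print(n,ray(c,u,v,z).round(1))
im=cv2.imread("pics/w2.png")
a=cv2.resize(im[40:160,295:410],None,fx=4,fy=4,interpolation=cv2.INTER_CUBIC)
b=cv2.resize(im[215:365,250:380],None,fx=3.2,fy=3.2,interpolation=cv2.INTER_CUBIC)
o=np.zeros((max(a.shape[0],b.shape[0]),min(800,a.shape[1])+0,3),np.uint8)
out=np.zeros((480,0+a.shape[1]+20,3),np.uint8)
b=cv2.resize(im[215:365,250:380],(330,380),interpolation=cv2.INTER_CUBIC)
o=np.zeros((480,795,3),np.uint8); o[:480,:460]=a; o[:380,464:794]=b
cv2.imwrite("pics/crop2.png",o)
```

```text
pin [549.9 212.2  44. ]
fL [497.9 246.1  48. ]
fR [589.  261.8  48. ]
rTL [521.5 299.4  89. ]
rTR [548.6 303.5  89. ]
rBL [524.9 271.7  89. ]
rBR [554.1 277.4  89. ]
endL [457.7  81.2  18. ]
endR [585.8 109.8  18. ]
```

View pics/crop2.png

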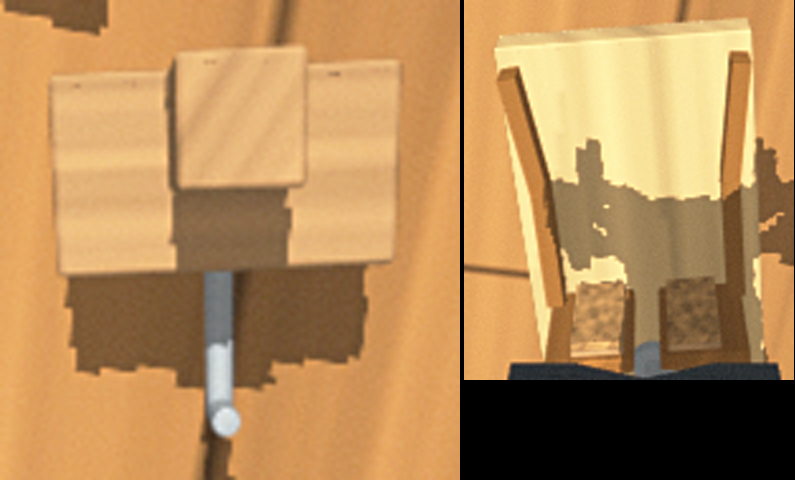

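Cheek corners, pin, board end corners, rail tips and slot are readable in this crop; fitting both poses from them.

Run:
```python
from h import *
from scipy.optimize import least_squares as LS
Kw=(np.array([[307.607,0,320.563],[0,307.607,196.518],[0,0,1]]),np.array([509.018,267.889,387.854]),Ro.from_euler('xyz',[2.80711036,0.00121983,0.139615825]).as_matrix())
def W(p,q):
    x,y,a=p; ca,sa=np.cos(a),np.sin(a); q=np.array(q,float); return [x+ca*q[0]-sa*q[1],y+sa*q[0]+ca*q[1],q[2]]
def fit(p0,pts):
    f=lambda p: np.concatenate([w*(proj(c,W(p,P))-uv) for c,P,uv,w in pts])
    s=LS(f,p0,loss='soft_l1'); print(s.x.round(4)); print(s.fun.reshape(-1,2).round(1).tolist()); return s.x
ch=[((-25,45,48),(0,0))]
ch=[(Kw,P,np.array(uv),1) for P,uv in [
 ((-25,-45,48),(310.5,108.2)),((-25,45,48),(393,105.8)),((25,-45,48),(307.5,59.5)),((25,45,48),(395,55.5)),
 ((25,-15,89),(339,53)),((25,15,89),(371.5,51.5)),((-5,-15,89),(340,86.8)),((-5,15,89),(370.8,86.2)),((-66,0,44),(351.5,145))]]
# image right = world +x ; cheek y axis at yaw 1.71 -> (-.99,-.14): left, so flip
ch=[(c,(P[0],-P[1],P[2]),uv,w) for c,P,uv,w in ch]
x=fit([540,276,1.71],ch); print("rib",W(x,(10,0,68)))
px=lambda a,b: np.array([250+(a-464)/2.538-.0,215+b/2.533])
cr=[(Kw,(215,68,18),px(500,48),1),(Kw,(215,-68,18),px(752,31),1),(Kw,(203,55.5,32),px(519,69),1),(Kw,(203,-55.5,32),px(731,54),1)]
cr+=[(Kw,(54,7,70),px(630,350),.5),(Kw,(54,-7,70),px(663,350),.5)]
print("wrist");xc=fit([566,-124,1.775],cr)
t=cam("top"); q=lambda a,b: np.array([165+a/3.8,120+b/3.8])
ct=[(t,(215,-68,18),q(350,139),1),(t,(215,68,18),q(388,323),1),(t,(-60,-68,18),q(730,60),1),(t,(-60,68,18),q(768,243),1)]
print("top");fit([566,-124,1.775],ct)
print("both");fit([566,-124,1.775],cr+ct)
```

```text
[539.1983 278.9328   1.7495]
[[-1.3, 1.3], [0.9, 0.3], [-0.9, -1.2], [0.8, -1.1], [-0.5, -0.7], [0.9, -0.6], [-0.9, 1.5], [1.1, 0.7], [-0.2, 0.6]]
rib [np.float64(537.4211957133442), np.float64(288.77365174295846), np.float64(68.0)]
wrist
[ 568.859  -114.0103    1.7881]
[[-2.4, -2.6], [1.0, -3.1], [-1.0, 1.5], [1.3, 1.5], [0.8, 0.7], [-0.4, 0.4]]
top
[ 568.101  -121.5986    1.7851]
[[0.2, -0.5], [0.3, 0.3], [-0.5, -0.3], [-0.0, 0.5]]
both
[ 568.3045 -117.7325    1.7839]
[[-2.4, -0.4], [0.7, -0.5], [-1.0, 3.8], [1.0, 4.1], [0.5, 1.7], [-0.8, 1.4], [-1.3, -0.7], [-1.2, 0.1], [-1.8, -0.4], [-1.5, 0.5]]
```

Emit:
servo_tool(deltas=[{"x":0,"y":0,"z":0,"rx":0,"ry":0,"rz":0.0,"gripper":1}])

```text
clock: 3.6
eef_pos: [522.0, 181.5, 246.5]
tcp_rot: [3.141, 0.0, 1.708]
contact_force: [0.3, -0.1, -0.1]
opening: 1.002
grasp_force: 0.0
```

Emit:
servo_tool(deltas=[{"x":7,"y":43,"z":0,"rx":0,"ry":0,"rz":0.04,"gripper":1},{"x":13,"y":85,"z":0,"rx":0,"ry":0,"rz":0.04,"gripper":1},{"x":15.5,"y":107,"z":-30,"rx":0,"ry":0,"rz":0.04,"gripper":1},{"x":15.5,"y":107,"z":-70,"rx":0,"ry":0,"rz":0.04,"gripper":1},{"x":15.5,"y":107,"z":-100,"rx":0,"ry":0,"rz":0.04,"gripper":1},{"x":15.5,"y":107,"z":-100,"rx":0,"ry":0,"rz":0.04,"gripper":1}])

```text
clock: 4.2
eef_pos: [535.1, 287.6, 142.4]
tcp_rot: [-3.135, 0.002, 1.748]
contact_force: [-0.5, 0.3, -0.3]
opening: 0.997
grasp_force: 0.0
```

Run:
```python
from h import *
im=r.grab_frame("wrist"); c=cam("wrist"); s=r.sense();print(s["clock"],s["eef_pos"],s["tcp_rot"])
p=(539.2,278.9,1.7495);ca,sa=np.cos(p[2]),np.sin(p[2])
for q in ((25,15,89),(25,-15,89),(-5,-15,89),(-5,15,89),(25,45,48),(25,-45,48)):
    P=(p[0]+ca*q[0]-sa*q[1],p[1]+sa*q[0]+ca*q[1],q[2]); u=proj(c,P); cv2.circle(im,tuple(int(round(t)) for t in u),2,(255,0,255),-1)
cv2.imwrite("pics/w3.png",im)
```

```text
4.25 [536.55753087 288.31098206 144.98678125] [-3.13793135e+00  1.19923744e-03  1.74824482e+00]
```

View pics/w3.png

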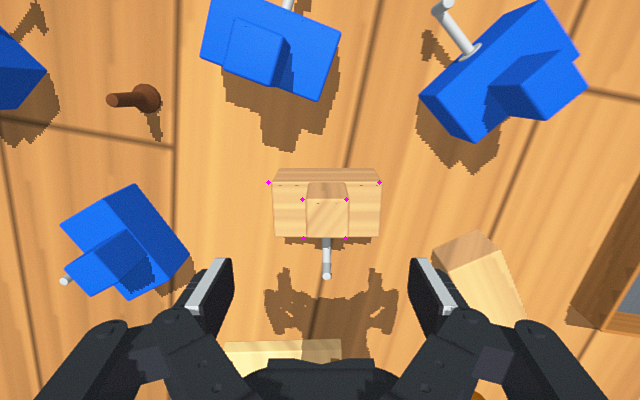

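The marks sit on the rib, about 2 px left of it; the fingers straddle it clear of the blue pieces.

Emit:
servo_tool(deltas=[{"x":1,"y":0,"z":-40,"rx":0,"ry":0,"rz":0,"gripper":1},{"x":1,"y":0,"z":-70,"rx":0,"ry":0,"rz":0,"gripper":1},{"x":1,"y":0,"z":-85,"rx":0,"ry":0,"rz":0,"gripper":1},{"x":1,"y":0,"z":-92,"rx":0,"ry":0,"rz":0,"gripper":1},{"x":1,"y":0,"z":-92,"rx":0,"ry":0,"rz":0,"gripper":0},{"x":1,"y":0,"z":-92,"rx":0,"ry":0,"rz":0,"gripper":-1},{"x":1,"y":0,"z":-92,"rx":0,"ry":0,"rz":0,"gripper":-1},{"x":1,"y":0,"z":-92,"rx":0,"ry":0,"rz":0,"gripper":-1},{"x":1,"y":0,"z":-92,"rx":0,"ry":0,"rz":0,"gripper":-1},{"x":1,"y":0,"z":-92,"rx":0,"ry":0,"rz":0,"gripper":-1}], newtons=40)

```text
clock: 5.25
eef_pos: [539.2, 289.8, 55.4]
tcp_rot: [3.14, -0.0, 1.749]
contact_force: [-1.2, -1.4, 5.9]
opening: 0.348
grasp_force: 44.0
```

Emit:
servo_tool(deltas=[{"x":0,"y":0,"z":15,"rx":0,"ry":0,"rz":0,"gripper":-1},{"x":0,"y":0,"z":45,"rx":0,"ry":0,"rz":0,"gripper":-1},{"x":-2,"y":-30,"z":60,"rx":0,"ry":0,"rz":0.02,"gripper":-1},{"x":-5,"y":-70,"z":60,"rx":0,"ry":0,"rz":0.038,"gripper":-1},{"x":-8,"y":-110,"z":60,"rx":0,"ry":0,"rz":0.038,"gripper":-1},{"x":-11,"y":-150,"z":60,"rx":0,"ry":0,"rz":0.038,"gripper":-1},{"x":-14,"y":-185,"z":60,"rx":0,"ry":0,"rz":0.038,"gripper":-1},{"x":-15,"y":-202,"z":60,"rx":0,"ry":0,"rz":0.038,"gripper":-1},{"x":-15,"y":-202,"z":60,"rx":0,"ry":0,"rz":0.038,"gripper":-1},{"x":-15,"y":-202,"z":60,"rx":0,"ry":0,"rz":0.038,"gripper":-1}])

```text
clock: 6.25
eef_pos: [523.9, 87.4, 114.8]
tcp_rot: [3.141, -0.0, 1.786]
contact_force: [0.3, 0.0, -4.0]
opening: 0.343
grasp_force: 42.4
```

Run:
```python
from h import *
ims={n:r.grab_frame(n) for n in ("wrist","top","scene")}; s=r.sense();print(s["clock"],s["eef_pos"],s["tcp_rot"],s["contact_force"],s["opening"])
p=(568.5,-118,1.787);ca,sa=np.cos(p[2]),np.sin(p[2])
c=cam("wrist");im=ims["wrist"]
for n in ("wrist","top","scene"): cv2.imwrite(f"pics/raw4_{n}.png",ims[n])
print(r.camera_params("wrist"))
def W(q): return (p[0]+ca*q[0]-sa*q[1],p[1]+sa*q[0]+ca*q[1],q[2])
A=cv2.resize(ims["top"][120:220,245:375],None,fx=3,fy=3,interpolation=cv2.INTER_CUBIC)
B=cv2.resize(ims["scene"][170:270,295:395],None,fx=3,fy=3,interpolation=cv2.INTER_CUBIC)
o=np.zeros((600,700,3),np.uint8); o[:300,:390]=A; o[:300,400:700]=B
o[310:590,:700]=cv2.resize(im[220:400,140:590],(700,280),interpolation=cv2.INTER_CUBIC)
cv2.imwrite("pics/w4.png",o)
```

```text
6.4 [523.89566134  88.27786663 114.47988932] [ 3.14127161e+00 -1.91248119e-04  1.78762196e+00] [-0.24618519 -1.02857383 -3.73551858] 0.3464137350765516
{'mtx': array([[307.6072215 ,   0.        , 320.56333902],
       [  0.        , 307.6072215 , 196.51774159],
       [  0.        ,   0.        ,   1.        ]]), 'eye': array([504.23371542, 171.91894151, 256.5801426 ]), 'orientation': array([2.80769562e+00, 4.56279806e-06, 2.16807937e-01])}
```

View pics/w4.png

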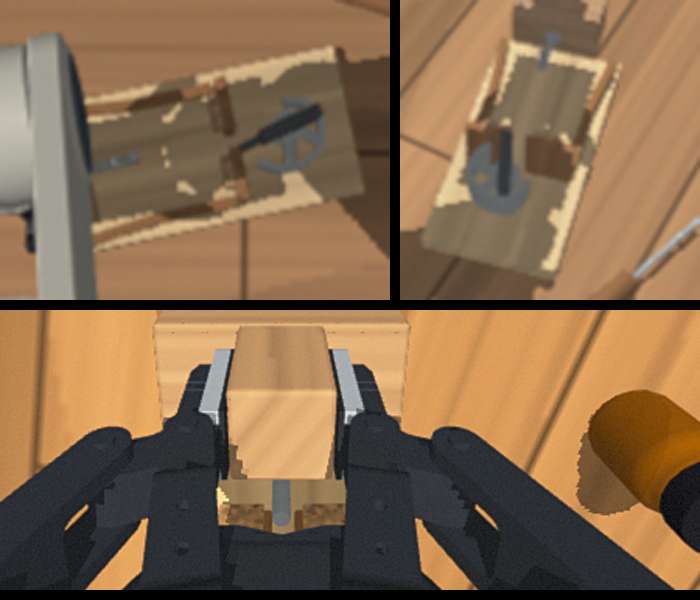

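Top inset: the bolt lies on the cradle axis, pointing at the slot; the cam pointer looks through the slot. The wrist inset shows the bolt at (281,500), with pads either side and the gap centre near 285. Checking the gap numerically.

Run:
```python
import cv2,numpy as np
im=cv2.imread("pics/raw4_wrist.png")
for v in (330,336,342,346,350,354): print(v,[tuple(int(k) for k in im[v,u]) [2] for u in range(278,366,1)])
```

```text
330 [30, 30, 93, 150, 153, 151, 154, 153, 153, 161, 155, 157, 160, 151, 150, 152, 149, 149, 149, 151, 149, 147, 152, 151, 156, 158, 161, 160, 163, 164, 163, 164, 167, 170, 165, 166, 167, 111, 91, 93, 97, 99, 100, 94, 101, 93, 94, 92, 116, 149, 147, 145, 149, 149, 147, 146, 147, 147, 147, 142, 138, 132, 130, 130, 140, 136, 142, 146, 149, 151, 156, 156, 158, 159, 158, 154, 155, 158, 156, 159, 156, 154, 155, 100, 38, 39, 42, 45]
336 [47, 171, 255, 254, 181, 160, 146, 144, 149, 151, 154, 152, 153, 152, 149, 144, 148, 145, 146, 151, 147, 153, 152, 156, 159, 158, 160, 162, 164, 164, 164, 169, 168, 166, 168, 169, 172, 103, 93, 98, 104, 101, 105, 105, 102, 107, 98, 99, 121, 149, 151, 146, 150, 151, 148, 151, 149, 149, 152, 145, 139, 138, 134, 138, 140, 141, 147, 149, 152, 154, 154, 157, 157, 154, 158, 154, 154, 155, 148, 153, 155, 151, 149, 153, 122, 54, 44, 45]
342 [42, 121, 255, 252, 250, 251, 255, 255, 255, 174, 151, 157, 158, 155, 150, 146, 145, 147, 148, 152, 146, 151, 152, 155, 158, 162, 161, 162, 164, 161, 166, 166, 168, 167, 166, 165, 148, 101, 96, 98, 99, 99, 105, 103, 105, 102, 99,
[... 780 characters left out ...]
7, 104, 100, 103, 99, 104, 97, 99, 101, 108, 110, 117, 113, 112, 111, 107, 96, 98, 149, 152, 114, 93, 93, 93, 100, 113, 125, 117, 110, 104, 100, 97, 90, 94, 112, 128, 134, 127, 116, 112, 109, 104, 108, 108, 111, 110, 110, 111, 120, 120, 121, 122, 129, 54, 40, 45, 42]
354 [37, 58, 158, 197, 187, 180, 188, 164, 121, 113, 114, 107, 105, 102, 106, 117, 126, 128, 122, 115, 115, 119, 122, 125, 125, 123, 117, 112, 111, 108, 109, 114, 103, 105, 104, 102, 97, 114, 111, 107, 112, 112, 113, 108, 110, 106, 110, 106, 118, 152, 152, 110, 89, 94, 95, 97, 105, 131, 127, 122, 120, 110, 114, 119, 116, 118, 114, 114, 113, 105, 111, 124, 131, 132, 124, 119, 120, 118, 124, 127, 123, 120, 116, 93, 52, 41, 42, 44]
```

Offset is about 1 mm to +x, so I add that, move in 25 mm and lower.

Emit:
servo_tool(deltas=[{"x":4,"y":-15,"z":0,"rx":0,"ry":0,"rz":0,"gripper":-1},{"x":6.4,"y":-24.4,"z":0,"rx":0,"ry":0,"rz":0,"gripper":-1},{"x":6.4,"y":-24.4,"z":-20,"rx":0,"ry":0,"rz":0,"gripper":-1},{"x":6.4,"y":-24.4,"z":-32,"rx":0,"ry":0,"rz":0,"gripper":-1},{"x":6.4,"y":-24.4,"z":-36,"rx":0,"ry":0,"rz":0,"gripper":-1},{"x":6.4,"y":-24.4,"z":-38,"rx":0,"ry":0,"rz":0,"gripper":-1},{"x":6.4,"y":-24.4,"z":-39,"rx":0,"ry":0,"rz":0,"gripper":-1},{"x":6.4,"y":-24.4,"z":-40,"rx":0,"ry":0,"rz":0,"gripper":-1},{"x":6.4,"y":-24.4,"z":-40,"rx":0,"ry":0,"rz":0,"gripper":-1}])

```text
clock: 7.3
eef_pos: [530.4, 63.1, 74.6]
tcp_rot: [3.141, 0.0, 1.787]
contact_force: [-1.0, -0.0, -4.0]
opening: 0.341
grasp_force: 42.3
```

Emit:
servo_tool(deltas=[{"x":0,"y":0,"z":-0.5,"rx":0,"ry":0,"rz":0,"gripper":-1},{"x":0,"y":0,"z":-1,"rx":0,"ry":0,"rz":0,"gripper":-1},{"x":0,"y":0,"z":-1,"rx":0,"ry":0,"rz":0,"gripper":-1}])

```text
clock: 7.6
eef_pos: [530.3, 63.1, 73.6]
tcp_rot: [3.141, -0.0, 1.787]
contact_force: [-1.6, 1.2, 0.5]
opening: 0.345
grasp_force: 42.8
```

Emit:
servo_tool(deltas=[{"x":1.1,"y":-4.9,"z":0.3,"rx":0,"ry":0,"rz":0,"gripper":-1},{"x":2.1,"y":-9.8,"z":0.3,"rx":0,"ry":0,"rz":0,"gripper":-1},{"x":3.2,"y":-14.7,"z":0.3,"rx":0,"ry":0,"rz":0,"gripper":-1},{"x":4.3,"y":-19.5,"z":0.3,"rx":0,"ry":0,"rz":0,"gripper":-1},{"x":5.4,"y":-24.4,"z":0.3,"rx":0,"ry":0,"rz":0,"gripper":-1},{"x":6.4,"y":-29.3,"z":0.3,"rx":0,"ry":0,"rz":0,"gripper":-1},{"x":7.5,"y":-34.2,"z":0.3,"rx":0,"ry":0,"rz":0,"gripper":-1},{"x":7.5,"y":-34.2,"z":0.3,"rx":0,"ry":0,"rz":0,"gripper":-1}])

```text
clock: 8.4
eef_pos: [537.8, 28.0, 73.5]
tcp_rot: [3.141, 0.0, 1.786]
contact_force: [0.9, -1.4, -1.9]
opening: 0.344
grasp_force: 42.7
```

Entering the parallel rails; lateral force is small. Continue.

Emit:
servo_tool(deltas=[{"x":0.9,"y":-3.9,"z":0,"rx":0,"ry":0,"rz":0,"gripper":-1},{"x":1.7,"y":-7.8,"z":0,"rx":0,"ry":0,"rz":0,"gripper":-1},{"x":2.6,"y":-11.7,"z":0,"rx":0,"ry":0,"rz":0,"gripper":-1},{"x":3.4,"y":-15.6,"z":0,"rx":0,"ry":0,"rz":0,"gripper":-1},{"x":4.3,"y":-19.5,"z":0,"rx":0,"ry":0,"rz":0,"gripper":-1},{"x":4.3,"y":-19.5,"z":0,"rx":0,"ry":0,"rz":0,"gripper":-1}])

```text
clock: 9.0
eef_pos: [542.2, 8.7, 73.6]
tcp_rot: [3.141, 0.0, 1.787]
contact_force: [-0.1, 0.5, -0.1]
opening: 0.344
grasp_force: 43.1
```

Run:
```python
from h import *
ims={n:r.grab_frame(n) for n in ("scene","top")}
s=r.sense();print(s["clock"],s["eef_pos"],s["tcp_rot"],s["contact_force"],s["wrist_torque"])
o=np.zeros((400,790,3),np.uint8)
o[:,:390]=cv2.resize(ims["scene"][175:265,297:387],(390,390),interpolation=cv2.INTER_CUBIC)[:400] if 0 else cv2.resize(ims["scene"][175:265,297:387],(390,400),interpolation=cv2.INTER_CUBIC)
o[:,400:]=cv2.resize(ims["top"][125:215,250:375],(390,400),interpolation=cv2.INTER_CUBIC)
cv2.imwrite("pics/w5.png",o)
```

```text
9.1 [542.10711505   8.78336451  73.50963492] [3.14138855e+00 7.15529879e-04 1.78683486e+00] [ 0.18154274 -1.94740713 -2.26491342] [-0.29120456 -0.1899581  -0.01119285]
```

View pics/w5.png

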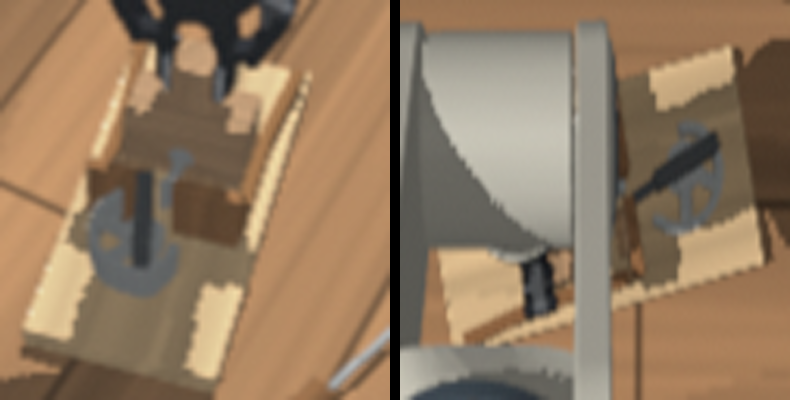

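The bolt is in the slot and the cheek is between the rails; in the left inset the pin is at (178,165), right of the cam wing. Advance 20 mm.

Emit:
servo_tool(deltas=[{"x":0.6,"y":-2.9,"z":0,"rx":0,"ry":0,"rz":0,"gripper":-1},{"x":1.3,"y":-5.9,"z":0,"rx":0,"ry":0,"rz":0,"gripper":-1},{"x":1.9,"y":-8.8,"z":0,"rx":0,"ry":0,"rz":0,"gripper":-1},{"x":2.6,"y":-11.7,"z":0,"rx":0,"ry":0,"rz":0,"gripper":-1},{"x":3.2,"y":-14.7,"z":0,"rx":0,"ry":0,"rz":0,"gripper":-1},{"x":3.9,"y":-17.6,"z":0,"rx":0,"ry":0,"rz":0,"gripper":-1},{"x":4.3,"y":-19.5,"z":0,"rx":0,"ry":0,"rz":0,"gripper":-1},{"x":4.3,"y":-19.5,"z":0,"rx":0,"ry":0,"rz":0,"gripper":-1}])

```text
clock: 9.9
eef_pos: [546.3, -10.6, 73.6]
tcp_rot: [3.142, 0.0, 1.787]
contact_force: [-1.7, 1.7, 1.5]
opening: 0.346
grasp_force: 43.5
```

Emit:
servo_tool(deltas=[{"x":0.2,"y":-1,"z":0,"rx":0,"ry":0,"rz":0,"gripper":-1},{"x":0.4,"y":-2,"z":0,"rx":0,"ry":0,"rz":0,"gripper":-1},{"x":0.4,"y":-2,"z":0,"rx":0,"ry":0,"rz":0,"gripper":-1}])

```text
clock: 10.2
eef_pos: [546.6, -12.3, 73.6]
tcp_rot: [-3.141, 0.0, 1.787]
contact_force: [-1.9, 3.3, 3.5]
opening: 0.345
grasp_force: 43.6
```

Emit:
servo_tool(deltas=[{"x":0.2,"y":-1,"z":0,"rx":0,"ry":0,"rz":0,"gripper":-1},{"x":0.4,"y":-2,"z":0,"rx":0,"ry":0,"rz":0,"gripper":-1},{"x":0.4,"y":-2,"z":0,"rx":0,"ry":0,"rz":0,"gripper":-1}])

```text
clock: 10.5
eef_pos: [547.0, -14.3, 73.6]
tcp_rot: [-3.141, 0.0, 1.787]
contact_force: [-2.5, 3.0, 4.4]
opening: 0.346
grasp_force: 43.8
```

Emit:
servo_tool(deltas=[{"x":0.0,"y":0,"z":0.4,"rx":0,"ry":0,"rz":0,"gripper":-1},{"x":0.2,"y":-1,"z":0.4,"rx":0,"ry":0,"rz":0,"gripper":-1},{"x":0.2,"y":-1,"z":0.4,"rx":0,"ry":0,"rz":0,"gripper":-1}])

```text
clock: 10.8
eef_pos: [547.1, -15.5, 73.6]
tcp_rot: [-3.141, 0.0, 1.787]
contact_force: [0.3, 1.4, -2.6]
opening: 0.343
grasp_force: 42.6
```

Emit:
servo_tool(deltas=[{"x":0.2,"y":-1,"z":0,"rx":0,"ry":0,"rz":0,"gripper":-1},{"x":0.2,"y":-1,"z":0,"rx":0,"ry":0,"rz":0,"gripper":-1}])

```text
clock: 11.0
eef_pos: [547.3, -16.5, 73.7]
tcp_rot: [-3.141, 0.0, 1.787]
contact_force: [-0.3, 0.4, -4.7]
opening: 0.341
grasp_force: 42.5
```

Emit:
servo_tool(deltas=[{"x":0.2,"y":-1,"z":0,"rx":0,"ry":0,"rz":0,"gripper":-1},{"x":0.2,"y":-1,"z":0,"rx":0,"ry":0,"rz":0,"gripper":-1}])

```text
clock: 11.2
eef_pos: [547.6, -17.4, 73.9]
tcp_rot: [-3.141, 0.0, 1.787]
contact_force: [0.0, -0.1, -4.5]
opening: 0.345
grasp_force: 42.5
```

Emit:
servo_tool(deltas=[{"x":0.2,"y":-1,"z":0,"rx":0,"ry":0,"rz":0,"gripper":-1},{"x":0.2,"y":-1,"z":0,"rx":0,"ry":0,"rz":0,"gripper":-1}])

```text
clock: 11.4
eef_pos: [547.9, -18.3, 74.0]
tcp_rot: [-3.142, 0.0, 1.787]
contact_force: [0.9, -0.3, -4.2]
opening: 0.341
grasp_force: 42.5
```

Emit:
servo_tool(deltas=[{"x":0.2,"y":-1,"z":0,"rx":0,"ry":0,"rz":0,"gripper":-1},{"x":0.2,"y":-1,"z":0,"rx":0,"ry":0,"rz":0,"gripper":-1}])

```text
clock: 11.6
eef_pos: [548.1, -19.3, 74.0]
tcp_rot: [-3.142, 0.0, 1.787]
contact_force: [0.2, 0.1, -3.8]
opening: 0.342
grasp_force: 42.5
```

Emit:
servo_tool(deltas=[{"x":0.2,"y":-1,"z":0,"rx":0,"ry":0,"rz":0,"gripper":-1},{"x":0.2,"y":-1,"z":0,"rx":0,"ry":0,"rz":0,"gripper":-1}])

```text
clock: 11.8
eef_pos: [548.3, -20.3, 74.0]
tcp_rot: [3.142, 0.0, 1.787]
contact_force: [-1.2, -0.0, -3.7]
opening: 0.345
grasp_force: 42.5
```

Emit:
servo_tool(deltas=[{"x":0.2,"y":-1,"z":0,"rx":0,"ry":0,"rz":0,"gripper":-1},{"x":0.2,"y":-1,"z":0,"rx":0,"ry":0,"rz":0,"gripper":-1}])

```text
clock: 12.0
eef_pos: [548.5, -21.3, 74.0]
tcp_rot: [3.142, 0.0, 1.787]
contact_force: [0.8, -0.0, -3.4]
opening: 0.344
grasp_force: 42.5
```

Emit:
servo_tool(deltas=[{"x":0.2,"y":-1,"z":0,"rx":0,"ry":0,"rz":0,"gripper":-1},{"x":0.2,"y":-1,"z":0,"rx":0,"ry":0,"rz":0,"gripper":-1}])

```text
clock: 12.2
eef_pos: [548.7, -22.3, 74.0]
tcp_rot: [-3.142, 0.0, 1.787]
contact_force: [0.3, 0.6, -4.5]
opening: 0.348
grasp_force: 42.6
```

Emit:
servo_tool(deltas=[{"x":0.2,"y":-1,"z":0,"rx":0,"ry":0,"rz":0,"gripper":-1},{"x":0.2,"y":-1,"z":0,"rx":0,"ry":0,"rz":0,"gripper":-1}])

```text
clock: 12.4
eef_pos: [548.8, -23.0, 74.0]
tcp_rot: [-3.142, -0.001, 1.787]
contact_force: [-0.7, 2.7, -3.4]
opening: 0.342
grasp_force: 42.7
```

Emit:
servo_tool(deltas=[{"x":0.1,"y":-0.5,"z":0,"rx":0,"ry":0,"rz":0,"gripper":-1},{"x":0.1,"y":-0.5,"z":0,"rx":0,"ry":0,"rz":0,"gripper":-1}])

```text
clock: 12.6
eef_pos: [548.8, -23.3, 74.0]
tcp_rot: [-3.141, -0.001, 1.787]
contact_force: [-0.8, 5.7, -3.0]
opening: 0.346
grasp_force: 42.7
```

Contact with cork is confirmed (about 6 N per mm). Back off to a light touch, set down and release.

Emit:
servo_tool(deltas=[{"x":-0.1,"y":0.4,"z":0,"rx":0,"ry":0,"rz":0,"gripper":-1},{"x":-0.1,"y":0.4,"z":-0.4,"rx":0,"ry":0,"rz":0,"gripper":-1},{"x":-0.1,"y":0.4,"z":-0.7,"rx":0,"ry":0,"rz":0,"gripper":-1},{"x":-0.1,"y":0.4,"z":-0.7,"rx":0,"ry":0,"rz":0,"gripper":-1}])

```text
clock: 13.0
eef_pos: [548.9, -23.1, 73.6]
tcp_rot: [3.141, -0.0, 1.787]
contact_force: [-2.5, 5.2, 3.0]
opening: 0.345
grasp_force: 43.5
```

Emit:
servo_tool(deltas=[{"x":-0.1,"y":0.4,"z":0.3,"rx":0,"ry":0,"rz":0,"gripper":-1},{"x":-0.1,"y":0.4,"z":0.3,"rx":0,"ry":0,"rz":0,"gripper":-1}])

```text
clock: 13.2
eef_pos: [548.8, -22.9, 73.6]
tcp_rot: [3.141, 0.0, 1.787]
contact_force: [-1.1, 4.1, -0.5]
opening: 0.347
grasp_force: 42.9
```

Emit:
servo_tool(deltas=[{"x":0,"y":0,"z":0,"rx":0,"ry":0,"rz":0,"gripper":0},{"x":0,"y":0,"z":0,"rx":0,"ry":0,"rz":0,"gripper":0.6},{"x":0,"y":0,"z":0,"rx":0,"ry":0,"rz":0,"gripper":0.6},{"x":0,"y":0,"z":15,"rx":0,"ry":0,"rz":0,"gripper":0.6},{"x":0,"y":0,"z":50,"rx":0,"ry":0,"rz":0,"gripper":0.6},{"x":0,"y":0,"z":91,"rx":0,"ry":0,"rz":0,"gripper":0.6},{"x":7,"y":-35,"z":91,"rx":0,"ry":0,"rz":0.1,"gripper":0.6},{"x":14,"y":-70,"z":91,"rx":0,"ry":0,"rz":0.2,"gripper":0.6},{"x":19.5,"y":-97,"z":91,"rx":0,"ry":0,"rz":0.2,"gripper":0.6},{"x":19.5,"y":-97,"z":91,"rx":0,"ry":0,"rz":0.2,"gripper":0.6}])

```text
clock: 14.2
eef_pos: [569.1, -123.0, 164.9]
tcp_rot: [3.141, 0.002, 1.984]
contact_force: [0.1, -0.3, 0.2]
opening: 0.799
grasp_force: 0.0
```

Run:
```python
from h import *
im=r.grab_frame("wrist"); p=r.camera_params("wrist"); s=r.sense();print(s["clock"],s["eef_pos"],s["tcp_rot"],s["contact_force"],s["wrist_torque"],s["opening"]); print(p["eye"],p["orientation"])
for t in ("wing","pin","pointer","rib"): print(t,[(np.round(d["box"]).tolist(),round(d["conf"],2)) for d in r.recognise(t,"wrist")][:3])
cv2.imwrite("pics/w6.png",im)
cv2.imwrite("pics/w6c.png",cv2.resize(im[100:365,210:430],(660,560) if 0 else (489,589),interpolation=cv2.INTER_CUBIC))
```

```text
14.25 [ 568.44358639 -121.38946277  164.62965679] [3.14133539e+00 4.82004435e-04 1.98423136e+00] [-0.80917689 -1.08781819  0.61194368] [ 0.02829218  0.02628683 -0.00470614] 0.8007672836929203
[533.0263353  -42.84117439 306.67091222] [2.80710422e+00 1.57251422e-04 4.13287741e-01]
wing [([278.0, 140.0, 76.0, 102.0], 0.93)]
pin [([284.0, 30.0, 126.0, 140.0], 0.58)]
pointer [([280.0, 141.0, 74.0, 102.0], 0.91), ([263.0, 329.0, 48.0, 34.0], 0.22)]
rib [([283.0, 31.0, 133.0, 131.0], 0.79), ([261.0, 330.0, 50.0, 34.0], 0.72)]
```

View pics/w6c.png

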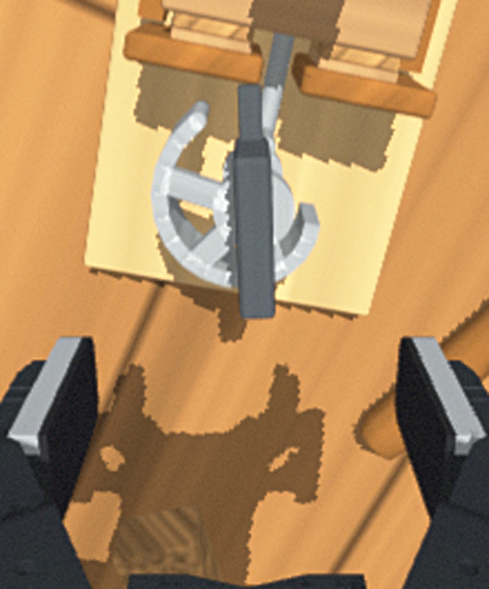

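The bolt lies in the slot with its pin inside the cam's open mouth, the tip at left (200,108). The wing's top runs from (253,152) to (257,316), almost along the tool's x.

Run:
```python
from h import *
c=cam("wrist"); s=2.2227
f=lambda a,b,z:ray(c,210+a/s,100+b/s,z)
A=f(253.5,150,104);B=f(257,316,104); print(A,B,(A+B)/2,np.linalg.norm(A-B),np.arctan2(*(A-B)[1::-1]))
print(r.sense()["eef_pos"],r.sense()["tcp_rot"],r.sense()["qpos"])
```

```text
[554.42028438 -85.0334164  104.        ] [ 578.41591848 -135.9077736   104.        ] [ 566.41810143 -110.470595    104.        ] 56.249361564854006 2.01151977263461
[ 567.96429999 -119.08815343  164.45768697] [-3.14130908e+00 -3.33869247e-04  1.98733541e+00] [-2.09327805e-01  3.56913155e-01  1.79209968e+00  1.24716009e-04
  9.93005222e-01 -6.25935069e-01]
```

Run:
```python
from h import *
print(r.sense()["eef_pos"])
im=r.grab_frame("wrist"); c=cam("wrist"); print(c[1],r.sense()["eef_pos"]); cv2.imwrite("pics/w7.png",im)
g=cv2.imread("pics/w6.png"); t=g[155:255,300:350]; m=cv2.matchTemplate(im[140:270,285:365],t,cv2.TM_CCOEFF_NORMED); _,v,_,l=cv2.minMaxLoc(m); d=np.array(l)-15; print(v,d)
s=2.2227; f=lambda a,b,z:ray(c,210+a/s+d[0],100+b/s+d[1],z)
A=f(253.5,150,104);B=f(257,316,104); print((A+B)/2,np.arctan2(*(A-B)[1::-1]))
for z in (None,):
    print(ray(c,210+255/s+d[0],100+316/s+d[1],104))
```

```text
[ 567.96429999 -119.08815343  164.45768697]
[532.428582  -40.6233314 306.5982629] [ 568.01896635 -118.98869906  164.50024409]
0.9565432071685791 [-1  5]
[ 567.40628711 -114.17892548  104.        ] 2.0106635518616125
[ 578.91471521 -140.19452994  104.        ]
```

The steady look gives wing yaw 2.01, centre near (568, -118). Descend and pinch.

Emit:
servo_tool(deltas=[{"x":0,"y":0,"z":-40,"rx":0,"ry":0,"rz":0.024,"gripper":0.3},{"x":0,"y":0,"z":-70,"rx":0,"ry":0,"rz":0.024,"gripper":0},{"x":0,"y":0,"z":-86,"rx":0,"ry":0,"rz":0.024,"gripper":0},{"x":0,"y":0,"z":-86,"rx":0,"ry":0,"rz":0.024,"gripper":0},{"x":0,"y":0,"z":-86,"rx":0,"ry":0,"rz":0.024,"gripper":-0.5},{"x":0,"y":0,"z":-86,"rx":0,"ry":0,"rz":0.024,"gripper":-1},{"x":0,"y":0,"z":-86,"rx":0,"ry":0,"rz":0.024,"gripper":-1},{"x":0,"y":0,"z":-86,"rx":0,"ry":0,"rz":0.024,"gripper":-1}], newtons=40)

```text
clock: 15.3
eef_pos: [570.4, -119.3, 80.1]
tcp_rot: [3.137, 0.002, 2.011]
contact_force: [5.5, 5.1, -3.8]
opening: 0.126
grasp_force: 43.6
```

```bash
cat > f.py <<'E'
from h import *
s=r.sense(); a=s["tcp_rot"][2]; F=s["contact_force"]
print(s["clock"],s["eef_pos"].round(2),"yaw",round(a,3),"F",F.round(1),"along toolx",round(F[0]*np.cos(a)+F[1]*np.sin(a),1),"lat(-y left)",round(-F[0]*np.sin(a)+F[1]*np.cos(a),1),"T",s["wrist_torque"].round(3),s["opening"],s["grasp_force"])
E
python3 f.py
```

```text
15.3 [ 570.39 -119.31   80.1 ] yaw 2.011 F [ 5.5  5.1 -3.8] along toolx 2.3 lat(-y left) -7.2 T [ 0.549 -0.489  0.05 ] 0.1262206978257566 43.59116792678833
```

Pinching pulled the tool 2 mm sideways, so the wing's midline is at x≈570.4. Recentre and turn 0.3 rad clockwise.

Emit:
servo_tool(deltas=[{"x":2.2,"y":0.5,"z":0,"rx":0,"ry":0,"rz":0,"gripper":-1},{"x":2.2,"y":0.5,"z":0,"rx":0,"ry":0,"rz":-0.1,"gripper":-1},{"x":2.2,"y":0.5,"z":0,"rx":0,"ry":0,"rz":-0.2,"gripper":-1},{"x":2.2,"y":0.5,"z":0,"rx":0,"ry":0,"rz":-0.3,"gripper":-1},{"x":2.2,"y":0.5,"z":0,"rx":0,"ry":0,"rz":-0.3,"gripper":-1}])

```text
clock: 15.8
eef_pos: [570.1, -119.3, 80.0]
tcp_rot: [-3.141, 0.0, 1.707]
contact_force: [-4.7, 0.9, 7.4]
opening: 0.131
grasp_force: 45.2
```

```bash
python3 f.py
```

```text
15.8 [ 570.15 -119.34   80.04] yaw 1.707 F [-4.7  0.9  7.4] along toolx 1.5 lat(-y left) 4.5 T [ 0.057  0.958 -0.084] 0.13052002777909158 45.17152190208435
```

Emit:
servo_tool(deltas=[{"x":-1,"y":0,"z":2,"rx":0,"ry":0,"rz":-0.1,"gripper":-1},{"x":-1,"y":0,"z":2,"rx":0,"ry":0,"rz":-0.2,"gripper":-1},{"x":-1,"y":0,"z":2,"rx":0,"ry":0,"rz":-0.3,"gripper":-1},{"x":-1,"y":0,"z":2,"rx":0,"ry":0,"rz":-0.4,"gripper":-1},{"x":-1,"y":0,"z":2,"rx":0,"ry":0,"rz":-0.5,"gripper":-1},{"x":-1,"y":0,"z":2,"rx":0,"ry":0,"rz":-0.5,"gripper":-1}])

```text
clock: 16.4
eef_pos: [569.5, -119.2, 80.1]
tcp_rot: [3.141, -0.0, 1.209]
contact_force: [6.6, 0.3, -16.5]
opening: 0.131
grasp_force: 42.3
```

```bash
python3 f.py
```

```text
16.4 [ 569.54 -119.24   80.14] yaw 1.209 F [  6.6   0.3 -16.5] along toolx 2.6 lat(-y left) -6.0 T [ 0.037 -0.615 -0.031] 0.13119639992006096 42.31208860874176
```

Emit:
servo_tool(deltas=[{"x":0.6,"y":0,"z":-1.3,"rx":0,"ry":0,"rz":-0.1,"gripper":-1},{"x":0.6,"y":0,"z":-1.3,"rx":0,"ry":0,"rz":-0.2,"gripper":-1},{"x":0.6,"y":0,"z":-1.3,"rx":0,"ry":0,"rz":-0.3,"gripper":-1},{"x":0.6,"y":0,"z":-1.3,"rx":0,"ry":0,"rz":-0.4,"gripper":-1},{"x":0.6,"y":0,"z":-1.3,"rx":0,"ry":0,"rz":-0.5,"gripper":-1},{"x":0.6,"y":0,"z":-1.3,"rx":0,"ry":0,"rz":-0.5,"gripper":-1}])

```text
clock: 17.0
eef_pos: [569.2, -119.0, 80.0]
tcp_rot: [-3.14, 0.001, 0.712]
contact_force: [-4.2, 3.3, 4.2]
opening: 0.13
grasp_force: 45.1
```

```bash
python3 f.py
```

```text
17.0 [ 569.17 -118.97   80.02] yaw 0.712 F [-4.2  3.3  4.2] along toolx -1.0 lat(-y left) 5.3 T [ 0.628  0.925 -0.027] 0.13033566530263507 45.13673007488251
```

Emit:
servo_tool(deltas=[{"x":-0.3,"y":0.4,"z":-0.3,"rx":0,"ry":0,"rz":-0.1,"gripper":-1},{"x":-0.3,"y":0.4,"z":-0.3,"rx":0,"ry":0,"rz":-0.2,"gripper":-1},{"x":-0.3,"y":0.4,"z":-0.3,"rx":0,"ry":0,"rz":-0.3,"gripper":-1},{"x":-0.3,"y":0.4,"z":-0.3,"rx":0,"ry":0,"rz":-0.4,"gripper":-1},{"x":-0.3,"y":0.4,"z":-0.3,"rx":0,"ry":0,"rz":-0.4,"gripper":-1}])

```text
clock: 17.5
eef_pos: [569.0, -118.6, 80.0]
tcp_rot: [-3.141, 0.001, 0.312]
contact_force: [-6.6, 3.4, 6.9]
opening: 0.13
grasp_force: 45.6
```

```bash
python3 f.py
```

```text
17.5 [ 569.   -118.58   80.01] yaw 0.312 F [-6.6  3.4  6.9] along toolx -5.2 lat(-y left) 5.3 T [ 0.714  0.996 -0.069] 0.12977368821103258 45.62144458293915
```

Emit:
servo_tool(deltas=[{"x":-0.5,"y":0.4,"z":0.5,"rx":0,"ry":0,"rz":-0.08,"gripper":-1},{"x":-0.5,"y":0.4,"z":0.5,"rx":0,"ry":0,"rz":-0.16,"gripper":-1}])

```text
clock: 17.7
eef_pos: [569.0, -118.4, 80.1]
tcp_rot: [-3.141, 0.0, 0.153]
contact_force: [-1.2, 2.6, -1.6]
opening: 0.128
grasp_force: 44.6
```

```bash
python3 f.py
```

```text
17.7 [ 568.97 -118.41   80.07] yaw 0.153 F [-1.2  2.6 -1.6] along toolx -0.8 lat(-y left) 2.8 T [0.58  0.434 0.051] 0.12810896401333607 44.562676548957825
```

Emit:
servo_tool(deltas=[{"x":0,"y":0,"z":0,"rx":0,"ry":0,"rz":-0.08,"gripper":-1},{"x":0,"y":0,"z":0,"rx":0,"ry":0,"rz":-0.16,"gripper":-1}])

```text
clock: 17.9
eef_pos: [569.0, -118.3, 80.1]
tcp_rot: [-3.141, 0.0, -0.007]
contact_force: [-1.7, 3.7, -0.4]
opening: 0.123
grasp_force: 44.6
```

```bash
python3 f.py
```

```text
17.9 [ 568.97 -118.25   80.07] yaw -0.007 F [-1.7  3.7 -0.4] along toolx -1.7 lat(-y left) 3.7 T [0.728 0.424 0.037] 0.12340990348584573 44.61133897304535
```

Emit:
servo_tool(deltas=[{"x":-0.1,"y":0.3,"z":0,"rx":0,"ry":0,"rz":-0.08,"gripper":-1},{"x":-0.1,"y":0.3,"z":0,"rx":0,"ry":0,"rz":-0.16,"gripper":-1}])

```text
clock: 18.1
eef_pos: [569.0, -118.1, 80.0]
tcp_rot: [-3.141, 0.0, -0.167]
contact_force: [-0.6, 3.0, -0.8]
opening: 0.131
grasp_force: 44.5
```

```bash
python3 f.py
```

```text
18.1 [ 568.97 -118.07   80.04] yaw -0.167 F [-0.6  3.  -0.8] along toolx -1.1 lat(-y left) 2.9 T [0.662 0.322 0.174] 0.1311228101301057 44.52367186546326
```

Emit:
servo_tool(deltas=[{"x":0,"y":0,"z":0,"rx":0,"ry":0,"rz":-0.08,"gripper":-1},{"x":0,"y":0,"z":0,"rx":0,"ry":0,"rz":-0.16,"gripper":-1}])

```text
clock: 18.3
eef_pos: [569.0, -117.9, 80.1]
tcp_rot: [-3.141, 0.0, -0.327]
contact_force: [-1.3, 4.0, -1.0]
opening: 0.133
grasp_force: 44.5
```

```bash
python3 f.py
```

```text
18.3 [ 569.03 -117.93   80.08] yaw -0.327 F [-1.3  4.  -1. ] along toolx -2.5 lat(-y left) 3.4 T [0.747 0.253 0.074] 0.1328367301581126 44.51220631599426
```

Emit:
servo_tool(deltas=[{"x":0,"y":0,"z":0,"rx":0,"ry":0,"rz":-0.08,"gripper":-1},{"x":0,"y":0,"z":0,"rx":0,"ry":0,"rz":-0.16,"gripper":-1}])

```text
clock: 18.5
eef_pos: [569.1, -117.8, 80.1]
tcp_rot: [-3.141, 0.0, -0.488]
contact_force: [-2.3, 4.2, -1.7]
opening: 0.132
grasp_force: 44.5
```

```bash
python3 f.py
```

```text
18.5 [ 569.11 -117.79   80.07] yaw -0.488 F [-2.3  4.2 -1.7] along toolx -4.0 lat(-y left) 2.7 T [0.925 0.097 0.092] 0.13186818725561203 44.479724764823914
```

```bash
cat > g.py <<'E'
from h import *
T=[r.sense()["wrist_torque"][2]]; F=[r.sense()["contact_force"]]
for i in range(6): r.grab_frame("top"); s=r.sense(); T.append(s["wrist_torque"][2]); F.append(s["contact_force"])
print(s["clock"],s["eef_pos"].round(2),"yaw",round(s["tcp_rot"][2],4),"T",np.round(T,3),"mean",np.mean(T).round(3),np.mean(F,0).round(1))
E
python3 g.py
```

```text
18.8 [ 569.08 -117.79   80.03] yaw -0.4838 T [ 0.092 -0.103 -0.077 -0.044 -0.105 -0.063 -0.092] mean -0.056 [-2.   5.2  0.4]
```

Emit:
servo_tool(deltas=[{"x":-0.2,"y":0.3,"z":0,"rx":0,"ry":0,"rz":-0.08,"gripper":-1},{"x":-0.2,"y":0.3,"z":0,"rx":0,"ry":0,"rz":-0.16,"gripper":-1}])

```text
clock: 19.0
eef_pos: [569.2, -117.7, 80.1]
tcp_rot: [-3.141, -0.0, -0.647]
contact_force: [-1.4, 4.7, -0.4]
opening: 0.133
grasp_force: 44.7
```

```bash
python3 g.py
```

```text
19.3 [ 569.22 -117.66   80.06] yaw -0.6432 T [ 0.114 -0.008 -0.105 -0.061 -0.017 -0.002 -0.034] mean -0.016 [-1.2  5.1  1.2]
```

Emit:
servo_tool(deltas=[{"x":0,"y":0.2,"z":0,"rx":0,"ry":0,"rz":-0.06,"gripper":-1},{"x":0,"y":0.2,"z":0,"rx":0,"ry":0,"rz":-0.12,"gripper":-1}])

```text
clock: 19.5
eef_pos: [569.3, -117.6, 80.0]
tcp_rot: [-3.141, -0.0, -0.765]
contact_force: [-1.0, 5.1, 1.8]
opening: 0.131
grasp_force: 44.9
```

```bash
python3 g.py
```

```text
19.8 [ 569.32 -117.57   80.05] yaw -0.7634 T [ 0.122  0.065 -0.046 -0.094 -0.091 -0.107 -0.087] mean -0.034 [-1.2  5.2  2.4]
```

Emit:
servo_tool(deltas=[{"x":0,"y":0.2,"z":0,"rx":0,"ry":0,"rz":-0.06,"gripper":-1},{"x":0,"y":0.2,"z":0,"rx":0,"ry":0,"rz":-0.12,"gripper":-1}])

```text
clock: 20.0
eef_pos: [569.4, -117.5, 80.0]
tcp_rot: [-3.141, -0.001, -0.885]
contact_force: [-0.7, 4.1, 2.1]
opening: 0.129
grasp_force: 45.0
```

```bash
python3 g.py
```

```text
20.3 [ 569.41 -117.5    80.02] yaw -0.8841 T [ 0.137 -0.116 -0.105 -0.108 -0.065 -0.131 -0.108] mean -0.071 [-0.9  5.   3.5]
```

Emit:
servo_tool(deltas=[{"x":0,"y":0.3,"z":-0.2,"rx":0,"ry":0,"rz":-0.06,"gripper":-1},{"x":0,"y":0.3,"z":-0.2,"rx":0,"ry":0,"rz":-0.12,"gripper":-1}])

```text
clock: 20.5
eef_pos: [569.5, -117.4, 80.0]
tcp_rot: [-3.141, -0.001, -1.006]
contact_force: [-0.7, 4.5, 5.7]
opening: 0.128
grasp_force: 45.5
```

```bash
python3 g.py
```

```text
20.8 [ 569.52 -117.37   80.02] yaw -1.0041 T [ 0.077 -0.044 -0.118 -0.113 -0.027 -0.062 -0.068] mean -0.051 [-1.5  4.2  6. ]
```

Emit:
servo_tool(deltas=[{"x":0,"y":0.3,"z":0,"rx":0,"ry":0,"rz":-0.06,"gripper":-1},{"x":0,"y":0.3,"z":0,"rx":0,"ry":0,"rz":-0.12,"gripper":-1}])

```text
clock: 21.0
eef_pos: [569.6, -117.3, 80.0]
tcp_rot: [-3.141, -0.001, -1.126]
contact_force: [-1.3, 3.2, 4.7]
opening: 0.129
grasp_force: 45.5
```

```bash
python3 g.py
```

```text
21.3 [ 569.64 -117.33   80.03] yaw -1.124 T [ 0.113  0.051 -0.089 -0.055 -0.06  -0.067 -0.06 ] mean -0.024 [-1.1  3.   5.4]
```

Still turning freely at cam angle about -2.9, and the wrist range would run out soon. I'll re-pinch half a turn back.

Emit:
servo_tool(deltas=[{"x":0,"y":0,"z":0,"rx":0,"ry":0,"rz":0,"gripper":0},{"x":0,"y":0,"z":0,"rx":0,"ry":0,"rz":0,"gripper":0},{"x":0,"y":0,"z":25,"rx":0,"ry":0,"rz":0,"gripper":0},{"x":0,"y":0,"z":45,"rx":0,"ry":0,"rz":0,"gripper":0},{"x":0,"y":0,"z":45,"rx":0,"ry":0,"rz":0.14,"gripper":0},{"x":0,"y":0,"z":45,"rx":0,"ry":0,"rz":0.28,"gripper":0},{"x":0,"y":0,"z":45,"rx":0,"ry":0,"rz":0.42,"gripper":0},{"x":0,"y":0,"z":45,"rx":0,"ry":0,"rz":0.56,"gripper":0},{"x":0,"y":0,"z":45,"rx":0,"ry":0,"rz":0.7,"gripper":0},{"x":0,"y":0,"z":45,"rx":0,"ry":0,"rz":0.84,"gripper":0}])

```text
clock: 22.3
eef_pos: [569.0, -117.4, 124.2]
tcp_rot: [3.141, -0.0, -0.281]
contact_force: [0.1, -0.2, -0.3]
opening: 0.499
grasp_force: 0.0
```

Emit:
servo_tool(deltas=[{"x":0,"y":0,"z":0,"rx":0,"ry":0,"rz":0.14,"gripper":0},{"x":0,"y":0,"z":0,"rx":0,"ry":0,"rz":0.28,"gripper":0},{"x":0,"y":0,"z":0,"rx":0,"ry":0,"rz":0.42,"gripper":0},{"x":0,"y":0,"z":0,"rx":0,"ry":0,"rz":0.56,"gripper":0},{"x":0,"y":0,"z":0,"rx":0,"ry":0,"rz":0.7,"gripper":0},{"x":0,"y":0,"z":0,"rx":0,"ry":0,"rz":0.84,"gripper":0},{"x":0,"y":0,"z":0,"rx":0,"ry":0,"rz":0.98,"gripper":0},{"x":0,"y":0,"z":0,"rx":0,"ry":0,"rz":1.12,"gripper":0},{"x":0,"y":0,"z":0,"rx":0,"ry":0,"rz":1.26,"gripper":0},{"x":0,"y":0,"z":0,"rx":0,"ry":0,"rz":1.4,"gripper":0}])

```text
clock: 23.3
eef_pos: [569.0, -117.4, 124.2]
tcp_rot: [3.141, 0.0, 1.119]
contact_force: [0.4, -0.2, 0.1]
opening: 0.497
grasp_force: 0.0
```

Emit:
servo_tool(deltas=[{"x":0,"y":0,"z":0,"rx":0,"ry":0,"rz":0.14,"gripper":0},{"x":0,"y":0,"z":0,"rx":0,"ry":0,"rz":0.28,"gripper":0},{"x":0,"y":0,"z":0,"rx":0,"ry":0,"rz":0.42,"gripper":0},{"x":0,"y":0,"z":0,"rx":0,"ry":0,"rz":0.56,"gripper":0},{"x":0,"y":0,"z":0,"rx":0,"ry":0,"rz":0.7,"gripper":0},{"x":0,"y":0,"z":0,"rx":0,"ry":0,"rz":0.84,"gripper":0},{"x":0,"y":0,"z":0,"rx":0,"ry":0,"rz":0.9,"gripper":0},{"x":0,"y":0,"z":0,"rx":0,"ry":0,"rz":0.9,"gripper":0}])

```text
clock: 24.1
eef_pos: [569.0, -117.4, 124.2]
tcp_rot: [-3.142, 0.001, 2.013]
contact_force: [-0.2, -0.1, -0.1]
opening: 0.497
grasp_force: 0.0
```

```bash
python3 f.py
python3 - <<'E'
from h import *
# before/after contact: where is the pin/cheek vs. cam, in the wrist picture
im=r.grab_frame("wrist"); c=cam("wrist"); cv2.imwrite("pics/w8.png",im); s=r.sense(); print(s["qpos"].round(3))
for t in ("wing","rib","pointer","pin"): print(t,[(np.round(d["box"]).tolist(),round(d["conf"],2)) for d in r.recognise(t,"wrist")][:3])
E
```

```text
24.1 [ 569.05 -117.35  124.23] yaw 2.013 F [-0.2 -0.1 -0.1] along toolx -0.0 lat(-y left) 0.2 T [-0.028 -0.007 -0.059] 0.49697718822047127 0.0
[-0.206  0.408  1.82  -0.     0.913 -0.645]
wing [([286.0, 172.0, 89.0, 112.0], 0.66), ([410.0, 193.0, 136.0, 113.0], 0.55)]
rib [([274.0, 30.0, 159.0, 160.0], 0.78), ([289.0, 171.0, 85.0, 112.0], 0.75)]
pointer [([288.0, 170.0, 88.0, 113.0], 0.66)]
pin [([279.0, 31.0, 151.0, 164.0], 0.64), ([235.0, 0.0, 228.0, 282.0], 0.59), ([287.0, 172.0, 88.0, 114.0], 0.52)]
```

Emit:
servo_tool(deltas=[{"x":0.5,"y":0.4,"z":-25,"rx":0,"ry":0,"rz":0.004,"gripper":0},{"x":0.5,"y":0.4,"z":-44,"rx":0,"ry":0,"rz":0.004,"gripper":0},{"x":0.5,"y":0.4,"z":-44,"rx":0,"ry":0,"rz":0.004,"gripper":-0.5},{"x":0.5,"y":0.4,"z":-44,"rx":0,"ry":0,"rz":0.004,"gripper":-1},{"x":0.5,"y":0.4,"z":-44,"rx":0,"ry":0,"rz":0.004,"gripper":-1},{"x":0.5,"y":0.4,"z":-44,"rx":0,"ry":0,"rz":0.004,"gripper":-1},{"x":0.5,"y":0.4,"z":-44,"rx":0,"ry":0,"rz":0.004,"gripper":-1}], newtons=40)

```text
clock: 25.05
eef_pos: [569.3, -116.7, 80.7]
tcp_rot: [-3.142, 0.0, 2.015]
contact_force: [-2.8, -0.4, -1.5]
opening: 0.131
grasp_force: 40.7
```

```bash
python3 g.py
```

```text
25.35 [ 569.39 -116.74   80.71] yaw 2.0148 T [0.041 0.043 0.013 0.053 0.034 0.001 0.071] mean 0.037 [-3.5 -1.8  1.3]
```

Emit:
servo_tool(deltas=[{"x":0,"y":0,"z":0,"rx":0,"ry":0,"rz":-0.05,"gripper":-1},{"x":0,"y":0,"z":0,"rx":0,"ry":0,"rz":-0.1,"gripper":-1}])

```text
clock: 25.55
eef_pos: [569.5, -116.7, 80.7]
tcp_rot: [3.141, 0.0, 1.913]
contact_force: [-3.7, -1.2, 2.9]
opening: 0.131
grasp_force: 41.6
```

```bash
python3 g.py
```

```text
25.85 [ 569.52 -116.66   80.69] yaw 1.9163 T [ 0.234  0.059 -0.051 -0.104 -0.017 -0.008 -0.062] mean 0.007 [-4.8 -1.4  5.2]
```

Emit:
servo_tool(deltas=[{"x":0,"y":0,"z":0,"rx":0,"ry":0,"rz":-0.05,"gripper":-1},{"x":0,"y":0,"z":0,"rx":0,"ry":0,"rz":-0.1,"gripper":-1}])

```text
clock: 26.05
eef_pos: [569.6, -116.6, 80.7]
tcp_rot: [3.141, 0.0, 1.815]
contact_force: [-3.8, -0.7, 3.8]
opening: 0.131
grasp_force: 41.9
```

```bash
python3 g.py
```

```text
26.35 [ 569.65 -116.6    80.67] yaw 1.8165 T [0.232 0.162 0.053 0.078 0.095 0.026 0.043] mean 0.099 [-4.1 -1.1  5.1]
```

Emit:
servo_tool(deltas=[{"x":0,"y":0,"z":0,"rx":0,"ry":0,"rz":-0.05,"gripper":-1},{"x":0,"y":0,"z":0,"rx":0,"ry":0,"rz":-0.1,"gripper":-1}])

```text
clock: 26.55
eef_pos: [569.8, -116.6, 80.7]
tcp_rot: [3.141, 0.0, 1.715]
contact_force: [-3.4, 0.1, 4.2]
opening: 0.134
grasp_force: 41.8
```

```bash
python3 g.py
```

```text
26.85 [ 569.82 -116.57   80.69] yaw 1.7172 T [0.34  0.183 0.065 0.064 0.034 0.034 0.045] mean 0.109 [-4.1 -0.5  5.4]
```

Torque is rising, so the pull has come on. I'll check the draw by lifting off and comparing the cheek's position in the earlier wrist poses.

Emit:
servo_tool(deltas=[{"x":0,"y":0,"z":0,"rx":0,"ry":0,"rz":0,"gripper":0},{"x":0,"y":0,"z":0,"rx":0,"ry":0,"rz":0,"gripper":0},{"x":-0.5,"y":-0.4,"z":25,"rx":0,"ry":0,"rz":0,"gripper":0},{"x":-0.5,"y":-0.4,"z":44,"rx":0,"ry":0,"rz":0,"gripper":0},{"x":-0.5,"y":-0.4,"z":44,"rx":0,"ry":0,"rz":0.14,"gripper":0},{"x":-0.5,"y":-0.4,"z":44,"rx":0,"ry":0,"rz":0.28,"gripper":0},{"x":-0.5,"y":-0.4,"z":44,"rx":0,"ry":0,"rz":0.296,"gripper":0},{"x":-0.5,"y":-0.4,"z":44,"rx":0,"ry":0,"rz":0.296,"gripper":0},{"x":-0.5,"y":-0.4,"z":44,"rx":0,"ry":0,"rz":0.296,"gripper":0}])

```text
clock: 27.75
eef_pos: [569.0, -117.0, 124.1]
tcp_rot: [3.142, -0.0, 2.008]
contact_force: [0.9, -0.1, -0.2]
opening: 0.501
grasp_force: 0.0
```

```bash
python3 f.py; python3 -c "
from h import *
r.grab_frame('top')
cv2.imwrite('pics/w9.png',r.grab_frame('wrist'))"; python3 f.py
```

```text
27.75 [ 569.   -116.96  124.09] yaw 2.008 F [ 0.9 -0.1 -0.2] along toolx -0.4 lat(-y left) -0.7 T [-0.027  0.005 -0.011] 0.5012609278444481 0.0
27.85 [ 568.94 -116.99  124.09] yaw 2.009 F [0.  0.4 0.4] along toolx 0.4 lat(-y left) -0.2 T [-0.043  0.023  0.003] 0.504115846659186 0.0
```

Emit:
servo_tool(deltas=[{"x":-1.1,"y":-1.7,"z":20,"rx":0,"ry":0,"rz":-0.026,"gripper":0.6},{"x":-1.1,"y":-1.7,"z":40.3,"rx":0,"ry":0,"rz":-0.026,"gripper":0.6},{"x":-1.1,"y":-1.7,"z":40.3,"rx":0,"ry":0,"rz":-0.026,"gripper":0.6},{"x":-1.1,"y":-1.7,"z":40.3,"rx":0,"ry":0,"rz":-0.026,"gripper":0.6},{"x":-1.1,"y":-1.7,"z":40.3,"rx":0,"ry":0,"rz":-0.026,"gripper":0.6}])

```text
clock: 28.35
eef_pos: [567.3, -118.6, 163.7]
tcp_rot: [-3.141, -0.001, 1.984]
contact_force: [0.2, 0.1, -0.5]
opening: 0.803
grasp_force: 0.0
```

```bash
python3 f.py
cat > cmp.py <<'E'
import sys
from h import *
def shift(a,b,boxes):
    A,B=(cv2.cvtColor(cv2.imread(f"pics/{n}.png"),cv2.COLOR_BGR2GRAY) for n in (a,b))
    for n,(x,y,w,h) in boxes.items():
        p0=cv2.goodFeaturesToTrack(A[y:y+h,x:x+w],40,0.02,4)
        if p0 is None: print(n,"none"); continue
        p0=(p0+np.float32([x,y])).astype(np.float32)
        p1,st,_=cv2.calcOpticalFlowPyrLK(A,B,p0,None,winSize=(15,15)); p2,s2,_=cv2.calcOpticalFlowPyrLK(B,A,p1,None,winSize=(15,15))
        ok=(st&s2).ravel().astype(bool)&(np.abs(p2-p0).max(axis=(1,2))<.3)
        d=(p1-p0)[ok].reshape(-1,2); print(a,b,n,len(d),np.median(d,0).round(2) if len(d) else "", d.std(0).round(2) if len(d) else "")
E
python3 - <<'E'
from h import *
from cmp import shift
cv2.imwrite('pics/w10.png',r.grab_frame('wrist'))
c=cam("wrist"); print(c[1])
# project known places (cradle 569.5,-117,1.787) to choose boxes
p=(569.5,-117,1.787);ca,sa=np.cos(p[2]),np.sin(p[2]); P=lambda q:proj(c,(p[0]+ca*q[0]-sa*q[1],p[1]+sa*q[0]+ca*q[1],q[2])).round()
for n,q in dict(ribtop=(100,0,107),footL=(90,30,66),footR=(90,-30,66),wallL=(49,30,70),wallR=(49,-30,70),bL=(0,55,18),bR=(0,-60,18)).items(): print(n,P(q))
for t in ("cheek","rib"): print(t,[(np.round(d["box"]).tolist(),round(d["conf"],2)) for d in r.recognise(t,"wrist")][:3])
E
```

```text
28.35 [ 567.25 -118.58  163.67] yaw 1.984 F [ 0.2  0.1 -0.5] along toolx 0.1 lat(-y left) -0.2 T [ 0.051 -0.014 -0.016] 0.8033409708923632 0.0
[532.0227591  -40.08423294 305.71962312]
ribtop [360.  68.]
footL [310.  78.]
footR [389.  95.]
wallL [299. 134.]
wallR [376. 150.]
bL [269. 172.]
bR [384. 194.]
cheek [([286.0, 44.0, 131.0, 117.0], 0.56)]
rib [([283.0, 42.0, 137.0, 115.0], 0.66)]
```

Run:
```python
from cmp import shift
B=dict(rib=(335,30,60,62),footL=(285,55,45,60),footR=(380,75,45,50),wallL=(262,105,60,38),wallR=(345,122,70,38),boardL=(240,145,35,110),boardR=(372,165,50,100),far=(430,100,120,180),farL=(120,60,110,180))
shift("w7","w10",B)
print()
shift("w8","w9",{k:(v[0],v[1]+(0),v[2],v[3]+10) for k,v in B.items()})
```

```text
w7 w10 rib 15 [3.16 3.69] [0.77 0.5 ]
w7 w10 footL 8 [2.52 2.86] [1.16 0.61]
w7 w10 footR 9 [0.24 2.81] [1.36 0.34]
w7 w10 wallL 17 [0.34 1.59] [0.56 0.52]
w7 w10 wallR 23 [0.59 2.05] [1.08 0.69]
w7 w10 boardL 13 [0.34 1.2 ] [0.23 1.4 ]
w7 w10 boardR 25 [0.74 0.27] [0.33 0.44]
w7 w10 far 40 [0.92 0.54] [0.11 0.23]
w7 w10 farL 33 [0.26 1.35] [0.19 0.44]

w8 w9 rib 20 [2.03 3.22] [0.95 0.49]
w8 w9 footL 8 [1.88 2.02] [1.37 0.35]
w8 w9 footR 8 [2.03 3.28] [1.02 0.11]
w8 w9 wallL 11 [-0.66  1.32] [0.16 0.25]
w8 w9 wallR 26 [-0.44  1.17] [1.26 0.7 ]
w8 w9 boardL 15 [-0.05  0.78] [0.29 0.36]
w8 w9 boardR 15 [-0.05  0.13] [0.33 0.14]
w8 w9 far 38 [ 0.31 -0.44] [0.21 0.34]
w8 w9 farL 29 [-0.4   1.42] [0.42 0.55]
```

Relative to the head wall, the cheek has been drawn in about 0.9 mm so far (about 5 N), with onset near -2.95 rad. About 0.35 rad more is needed. Re-pinch and turn on.

Emit:
servo_tool(deltas=[{"x":2.3,"y":1.8,"z":0,"rx":0,"ry":0,"rz":-0.13,"gripper":0},{"x":2.3,"y":1.8,"z":-20,"rx":0,"ry":0,"rz":-0.267,"gripper":0},{"x":2.3,"y":1.8,"z":-55,"rx":0,"ry":0,"rz":-0.267,"gripper":0},{"x":2.3,"y":1.8,"z":-83.4,"rx":0,"ry":0,"rz":-0.267,"gripper":0},{"x":2.3,"y":1.8,"z":-83.4,"rx":0,"ry":0,"rz":-0.267,"gripper":-0.5},{"x":2.3,"y":1.8,"z":-83.4,"rx":0,"ry":0,"rz":-0.267,"gripper":-1},{"x":2.3,"y":1.8,"z":-83.4,"rx":0,"ry":0,"rz":-0.267,"gripper":-1},{"x":2.3,"y":1.8,"z":-83.4,"rx":0,"ry":0,"rz":-0.267,"gripper":-1},{"x":2.3,"y":1.8,"z":-83.4,"rx":0,"ry":0,"rz":-0.267,"gripper":-1}], newtons=40)

```text
clock: 29.4
eef_pos: [569.9, -116.9, 81.5]
tcp_rot: [-3.141, 0.0, 1.718]
contact_force: [-2.3, -0.6, -9.7]
opening: 0.131
grasp_force: 41.2
```

```bash
python3 g.py
```

```text
29.7 [ 569.87 -116.92   81.44] yaw 1.7178 T [0.023 0.044 0.004 0.014 0.074 0.009 0.005] mean 0.025 [-3.2 -0.4 -7.1]
```

Emit:
servo_tool(deltas=[{"x":0,"y":0,"z":0,"rx":0,"ry":0,"rz":-0.05,"gripper":-1},{"x":0,"y":0,"z":0,"rx":0,"ry":0,"rz":-0.1,"gripper":-1}])

```text
clock: 29.9
eef_pos: [570.0, -116.9, 81.5]
tcp_rot: [-3.141, 0.0, 1.616]
contact_force: [-4.2, -0.8, -4.8]
opening: 0.13
grasp_force: 42.3
```

```bash
python3 g.py
```

```text
30.2 [ 570.   -116.9    81.43] yaw 1.619 T [0.29  0.121 0.009 0.041 0.051 0.05  0.026] mean 0.084 [-4.6 -0.5 -3.2]
```

Emit:
servo_tool(deltas=[{"x":0,"y":0,"z":0,"rx":0,"ry":0,"rz":-0.05,"gripper":-1},{"x":0,"y":0,"z":0,"rx":0,"ry":0,"rz":-0.1,"gripper":-1}])

```text
clock: 30.4
eef_pos: [570.1, -116.9, 81.5]
tcp_rot: [-3.142, 0.0, 1.518]
contact_force: [-5.4, -0.2, -2.1]
opening: 0.131
grasp_force: 43.0
```

```bash
python3 g.py
```

```text
30.7 [ 570.14 -116.89   81.44] yaw 1.5201 T [0.336 0.232 0.08  0.054 0.103 0.106 0.082] mean 0.142 [-5.1  0.1 -1.4]
```

Torque suggests we are near the target; check the draw again visually.

Emit:
servo_tool(deltas=[{"x":0,"y":0,"z":0,"rx":0,"ry":0,"rz":0,"gripper":0},{"x":0,"y":0,"z":0,"rx":0,"ry":0,"rz":0,"gripper":0},{"x":-0.6,"y":-0.4,"z":25,"rx":0,"ry":0,"rz":0,"gripper":0},{"x":-0.6,"y":-0.4,"z":44,"rx":0,"ry":0,"rz":0.12,"gripper":0},{"x":-0.6,"y":-0.4,"z":44,"rx":0,"ry":0,"rz":0.26,"gripper":0},{"x":-0.6,"y":-0.4,"z":44,"rx":0,"ry":0,"rz":0.4,"gripper":0},{"x":-0.6,"y":-0.4,"z":44,"rx":0,"ry":0,"rz":0.493,"gripper":0},{"x":-0.6,"y":-0.4,"z":44,"rx":0,"ry":0,"rz":0.493,"gripper":0},{"x":-0.6,"y":-0.4,"z":44,"rx":0,"ry":0,"rz":0.493,"gripper":0}])

```text
clock: 31.6
eef_pos: [570.2, -117.4, 125.6]
tcp_rot: [3.14, 0.001, 2.008]
contact_force: [0.0, 0.2, -0.4]
opening: 0.501
grasp_force: 0.0
```

Run:
```python
from h import *
from cmp import shift
r.grab_frame('top'); cv2.imwrite('pics/w11.png',r.grab_frame('wrist')); s=r.sense(); print(s["clock"],s["eef_pos"],s["tcp_rot"])
B=dict(rib=(335,30,60,72),footL=(285,55,45,70),footR=(380,75,45,60),wallL=(262,105,60,48),wallR=(345,122,70,48),boardL=(240,145,35,120),boardR=(372,165,50,110))
shift("w8","w11",B); shift("w9","w11",B)
# common frame: displacement of wall & cheek
```

```text
31.7 [ 569.89541301 -117.34648693  125.35307308] [3.14099474e+00 3.95657585e-04 2.00881487e+00]
w8 w11 rib 19 [-0.13  2.91] [1.1  0.67]
w8 w11 footL 8 [0.04 1.35] [1.36 0.6 ]
w8 w11 footR 6 [-0.12  1.34] [0.18 0.69]
w8 w11 wallL 11 [-1.81  0.26] [0.39 0.56]
w8 w11 wallR 20 [-1.48  0.27] [1.21 0.99]
w8 w11 boardL 15 [-0.96 -0.58] [0.51 0.3 ]
w8 w11 boardR 15 [-0.4  -0.28] [1.33 0.79]
w9 w11 rib 23 [-2.19 -0.03] [0.34 0.47]
w9 w11 footL 7 [-1.54 -0.73] [0.27 0.79]
w9 w11 footR 10 [-2.52 -0.43] [0.33 0.61]
w9 w11 wallL 14 [-1.35 -0.96] [0.29 0.33]
w9 w11 wallR 19 [-1.57 -1.13] [0.3  0.31]
w9 w11 boardL 14 [-0.84 -1.38] [0.48 0.64]
w9 w11 boardR 19 [-0.91 -1.49] [0.64 0.93]
```

```bash
cat > disp.py <<'E'
from h import *
s=r.sense(); p=r.camera_params("wrist")
def TT(pos,rpy): 
    M=np.eye(4); M[:3,:3]=Ro.from_euler('xyz',rpy).as_matrix(); M[:3,3]=pos; return M
X=np.linalg.inv(TT(s["eef_pos"],s["tcp_rot"]))@TT(p["eye"],p["orientation"])
K=np.array(p["mtx"])
POSE=dict(w8=([569.05,-117.35,124.23],[np.pi,0,2.013]),w9=([568.94,-116.99,124.09],[np.pi,0,2.009]),w11=([569.895,-117.346,125.353],[3.141,.0004,2.0088]),
 w7=([567.99,-119.04,164.48],[np.pi,0,1.9873]),w10=([567.25,-118.58,163.67],[np.pi,0,1.984]))
def camof(n): M=TT(*POSE[n])@X; return K,M[:3,3],M[:3,:3]
cr=(569.5,-117,1.787);ca,sa=np.cos(cr[2]),np.sin(cr[2])
W=lambda q:(cr[0]+ca*q[0]-sa*q[1],cr[1]+sa*q[0]+ca*q[1],q[2])
# regions: cradle-frame quads, z
REG=dict(rib=([(84,-15),(84,15),(114,15),(114,-15)],107),foot=([(66,-44),(66,44),(85,44),(85,-44)],66),wall=([(42,-47),(42,47),(55,47),(55,-47)],70),board=([(-60,-66),(-60,66),(-40,66),(-40,-66)],18))
def run(a,b):
    A,B=(cv2.cvtColor(cv2.imread(f"pics/{n}.png"),cv2.COLOR_BGR2GRAY) for n in (a,b)); ca_,cb=camof(a),camof(b)
    for n,(q,z) in REG.items():
        m=np.zeros(A.shape,np.uint8); cv2.fillPoly(m,[np.array([proj(ca_,W((*t,z))) for t in q]).round().astype(np.int32)],255)
        p0=cv2.goodFeaturesToTrack(A,60,0.005,3,mask=m)
        if p0 is None: continue
        p1,st,_=cv2.calcOpticalFlowPyrLK(A,B,p0,None,winSize=(11,11)); p2,s2,_=cv2.calcOpticalFlowPyrLK(B,A,p1,None,winSize=(11,11))
        ok=(st&s2).ravel().astype(bool)&(np.abs(p2-p0).max(axis=(1,2))<.2)
        D=np.array([ray(cb,*v[0],z)-ray(ca_,*u[0],z) for u,v in zip(p0[ok],p1[ok])])[:,:2]
        D=D@np.array([[ca,-sa],[sa,ca]])  # along cradle x, y
        print(a,b,n,len(D),"med x,y",np.median(D,0).round(2),"iqr",(np.percentile(D,75,0)-np.percentile(D,25,0)).round(2))
E
python3 - <<'E'
from disp import *
for a,b in (("w8","w9"),("w9","w11"),("w8","w11"),("w7","w10")): run(a,b)
E
```

```text
w8 w9 rib 45 med x,y [-0.9  -1.73] iqr [0.08 0.19]
w8 w9 foot 15 med x,y [-1.01 -1.77] iqr [0.8  0.28]
w8 w9 wall 42 med x,y [-0.05  0.02] iqr [0.14 0.22]
w8 w9 board 25 med x,y [-0.04  0.24] iqr [0.4  0.28]
w9 w11 rib 50 med x,y [-0.65  0.11] iqr [0.29 0.1 ]
w9 w11 foot 26 med x,y [-0.52  0.24] iqr [0.66 0.11]
w9 w11 wall 41 med x,y [0.05 0.16] iqr [0.12 0.25]
w9 w11 board 25 med x,y [-0.82 -0.95] iqr [1.4  1.54]
w8 w11 rib 37 med x,y [-1.48 -1.59] iqr [0.62 0.14]
w8 w11 foot 13 med x,y [-1.83 -1.64] iqr [1.12 0.12]
w8 w11 wall 35 med x,y [0.01 0.22] iqr [0.12 0.27]
w8 w11 board 20 med x,y [-0.4  -0.63] iqr [0.82 0.89]
w7 w10 rib 35 med x,y [-1.12 -2.04] iqr [0.32 0.09]
w7 w10 foot 13 med x,y [-1.48 -2.19] iqr [0.61 0.55]
w7 w10 wall 40 med x,y [-0.05  0.09] iqr [0.21 0.25]
w7 w10 board 8 med x,y [-0.02 -0.01] iqr [0.29 0.14]
```

The tracking is clean: the cheek has been drawn in 1.5–1.75 mm (about 10 N), now resting on one rail. Another 0.14 rad gives about 14 N. Final pinch.

Emit:
servo_tool(deltas=[{"x":-0.1,"y":0.5,"z":0,"rx":0,"ry":0,"rz":-0.14,"gripper":0},{"x":-0.1,"y":0.5,"z":0,"rx":0,"ry":0,"rz":-0.28,"gripper":0},{"x":-0.1,"y":0.5,"z":0,"rx":0,"ry":0,"rz":-0.42,"gripper":0},{"x":-0.1,"y":0.5,"z":-15,"rx":0,"ry":0,"rz":-0.49,"gripper":0},{"x":-0.1,"y":0.5,"z":-44.5,"rx":0,"ry":0,"rz":-0.49,"gripper":0},{"x":-0.1,"y":0.5,"z":-44.5,"rx":0,"ry":0,"rz":-0.49,"gripper":-0.5},{"x":-0.1,"y":0.5,"z":-44.5,"rx":0,"ry":0,"rz":-0.49,"gripper":-1},{"x":-0.1,"y":0.5,"z":-44.5,"rx":0,"ry":0,"rz":-0.49,"gripper":-1},{"x":-0.1,"y":0.5,"z":-44.5,"rx":0,"ry":0,"rz":-0.49,"gripper":-1},{"x":-0.1,"y":0.5,"z":-44.5,"rx":0,"ry":0,"rz":-0.49,"gripper":-1}], newtons=40)

```text
clock: 32.7
eef_pos: [570.0, -116.8, 81.0]
tcp_rot: [3.14, 0.0, 1.521]
contact_force: [5.1, 0.8, -11.0]
opening: 0.131
grasp_force: 43.3
```

```bash
python3 g.py
```

```text
33.0 [ 570.   -116.81   81.04] yaw 1.5206 T [-0.033 -0.005 -0.031  0.008 -0.067 -0.09  -0.029] mean -0.035 [  5.1   0.9 -10.3]
```

Emit:
servo_tool(deltas=[{"x":0,"y":0,"z":0,"rx":0,"ry":0,"rz":-0.05,"gripper":-1},{"x":0,"y":0,"z":0,"rx":0,"ry":0,"rz":-0.1,"gripper":-1},{"x":0,"y":0,"z":0,"rx":0,"ry":0,"rz":-0.145,"gripper":-1}])

```text
clock: 33.3
eef_pos: [570.2, -116.8, 81.1]
tcp_rot: [3.14, 0.0, 1.375]
contact_force: [5.2, 0.4, -10.7]
opening: 0.131
grasp_force: 44.0
```

```bash
python3 g.py
```

```text
33.6 [ 570.17 -116.8    81.05] yaw 1.376 T [0.469 0.238 0.136 0.195 0.12  0.112 0.148] mean 0.203 [  5.5   1.  -10.7]
```

Emit:
servo_tool(deltas=[{"x":0,"y":0,"z":0,"rx":0,"ry":0,"rz":0,"gripper":0},{"x":0,"y":0,"z":0,"rx":0,"ry":0,"rz":0,"gripper":0},{"x":0,"y":-0.4,"z":25,"rx":0,"ry":0,"rz":0,"gripper":0},{"x":0,"y":-0.4,"z":44,"rx":0,"ry":0,"rz":0.09,"gripper":0},{"x":0,"y":-0.4,"z":44,"rx":0,"ry":0,"rz":0.23,"gripper":0},{"x":0,"y":-0.4,"z":44,"rx":0,"ry":0,"rz":0.37,"gripper":0},{"x":0,"y":-0.4,"z":44,"rx":0,"ry":0,"rz":0.5,"gripper":0},{"x":0,"y":-0.4,"z":44,"rx":0,"ry":0,"rz":0.635,"gripper":0},{"x":0,"y":-0.4,"z":44,"rx":0,"ry":0,"rz":0.635,"gripper":0},{"x":0,"y":-0.4,"z":44,"rx":0,"ry":0,"rz":0.635,"gripper":0}])

```text
clock: 34.6
eef_pos: [569.4, -117.3, 125.1]
tcp_rot: [3.141, 0.0, 2.007]
contact_force: [0.2, -1.0, -0.6]
opening: 0.502
grasp_force: 0.0
```

Run:
```python
from disp import *
for i in range(3): r.grab_frame('top')
s=r.sense(); cv2.imwrite('pics/w12.png',r.grab_frame('wrist')); print(s["clock"],s["eef_pos"],s["tcp_rot"])
POSE["w12"]=(s["eef_pos"],s["tcp_rot"])
for a in ("w8","w9","w11"): run(a,"w12")
```

```text
34.75 [ 569.39003854 -117.23812244  124.81484578] [3.14158630e+00 6.07028140e-05 2.00836385e+00]
w8 w12 rib 43 med x,y [-2.16 -1.81] iqr [0.31 0.13]
w8 w12 foot 13 med x,y [-2.8  -1.92] iqr [1.3  0.19]
w8 w12 wall 33 med x,y [-0.01  0.02] iqr [0.09 0.3 ]
w8 w12 board 18 med x,y [-0.16 -0.13] iqr [0.41 0.17]
w9 w12 rib 47 med x,y [-1.31 -0.07] iqr [0.21 0.21]
w9 w12 foot 26 med x,y [-1.52  0.02] iqr [1.02 0.14]
w9 w12 wall 35 med x,y [ 0.01 -0.04] iqr [0.2  0.19]
w9 w12 board 21 med x,y [-0.44 -0.36] iqr [0.77 0.64]
w11 w12 rib 47 med x,y [-0.61 -0.15] iqr [0.13 0.17]
w11 w12 foot 30 med x,y [-0.8 -0.2] iqr [0.96 0.12]
w11 w12 wall 47 med x,y [-0.05 -0.26] iqr [0.19 0.24]
w11 w12 board 25 med x,y [0.03 0.61] iqr [0.53 0.79]
```

Draw is about 2.2–2.4 mm, so roughly 13–15 N, with the cam 0.6 rad past onset. Retreat upward and hand in.

Emit:
servo_tool(deltas=[{"x":0,"y":0,"z":40,"rx":0,"ry":0,"rz":0,"gripper":0},{"x":0,"y":0,"z":80,"rx":0,"ry":0,"rz":0,"gripper":0},{"x":0,"y":0,"z":100,"rx":0,"ry":0,"rz":0,"gripper":0},{"x":0,"y":0,"z":100,"rx":0,"ry":0,"rz":0,"gripper":0}])

```text
clock: 35.2
eef_pos: [571.4, -117.6, 228.1]
tcp_rot: [3.137, 0.004, 2.01]
contact_force: [0.3, -0.7, -0.7]
opening: 0.499
grasp_force: 0.0
```

```bash
python3 -c "
from rig import r
print(r.sense()['clock'],r.sign_off())"
```

```text
the job is handed in; nothing more can be done
35.2 None
```

The cheek is in the cradle against the cork and the cam is turned about 3.55 rad clockwise of the cradle's x; I judge the bolt pull at 13–15 N from the cheek's 2.2–2.4 mm draw, though the last, noisy torque reading (0.47 N m) suggested more; handed in at 35.2 s with the gripper clear.

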